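Unclamp the finished tube and sort the fixture station

TASK

The job in the holding fixture is done, so clear the station: throw the lever of the fixture's toggle clamp fully open, leave it open, and lift the large square tube out. Sort everything to where it belongs: both square tubes onto the blue stock cradle, one in each bay, lying squarely along the bay and centred over both rails; the two hex nuts flat and side by side in the round steel dish; the yellow tape measure standing upright in the red tool tray. Set each thing down the same way up as it is now, and leave all of it released and at rest.

Things in the scene. Friction and masses are not known exactly. Their poses are not given: they have to be found in the camera images.
- clamp_lever (a joint): lever of the fixture's toggle clamp (red grip), rad; mm in the fixture's frame. 0 = clamped: grip upright at x -94 to -70, y +-9, z 120 to 191. Opening swings it to -x and down about a hinge along y at x -73, z 74, until 1.19: grip end near x -185, z 110, pad arm raised at x -45 to -10, top z 170. 0.15 N m friction, stays put. Push the grip's +x face. (The clamp at the right edge is not used.)
- fixture: fixed fixture: green plate, top z 10 mm, x -104 to 116, y +-35, with a dark riser carrying the toggle clamp. Origin: underside; z up; +x from the clamp towards the tube. Large tube lies along x: centre x 52, y 0, z 10 to 50, pad on it at x 9. Four dowels 8 mm thick, 14 mm tall, at x 12 and 92, y +-26 (2 mm play a side); 22 mm tall stop ends at x -7.
- tube_large: large grey square tube offcut, 40 x 110 x 40 mm, clamped in the fixture at the start, 0.28 kg. Origin: centre of the underside; y along its length, z up. Same either way round. Grasp across its 40 mm width.
- tube_small: small rusty brown square tube offcut, 25 x 90 x 25 mm, on the bench, 0.14 kg. Origin: centre of the underside; y along its length, z up. Same either way round. Grasp across its 25 mm width.
- nut_rusty: rusty brown hex nut lying flat, 35 mm over the corners (along x), 30 mm across flats (along y), 16 mm tall, 0.05 kg. Origin: centre of the underside, z up. Grasp along its y, across two flats.
- nut_zinc: pale zinc-coloured hex nut lying flat, 42 mm over the corners (along x), 36 mm across flats (along y), 18 mm tall, 0.08 kg. Origin: centre of the underside, z up. Grasp along its y, across two flats.
- tape: yellow tape measure standing upright, case 36 mm wide (x) and 62 mm tall, 0.28 kg. Origin: underside; the case runs from y -25 to y +45 mm (its middle is at y +10), the metal tongue sticks out from y -25 to -45; z up. Grasp across the 36 mm width, at the middle of the case.
- cradle: fixed blue stock cradle. Origin: underside, centre; z up; tubes lie along its y across two rails (along x, at y +-28 mm, 12 mm wide, tops z 24), open between for fingers but for base bars 14 mm wide, 6 mm tall along y at x 0, +-70. Steel pins 8 mm thick on the rails at x -70, 0, 70, tops z 48: two bays, centred at x -35 and +35, 62 mm clear.
- dish: fixed round steel parts dish, for the nuts. Origin: underside, centre; z up. Inner floor at z 4 mm, flat out to a radius of 62 mm; wall flaring to a rim of radius 75 mm at z 24. Both nuts fit side by side, their centres about 52 mm apart.
- tool_tray: fixed red tool tray with a black rubber mat, for the tape measure. Origin: underside, centre; z up; 104 mm (x) by 136 mm (y) outside, walls 4 mm thick, rim at z 22; mat surface at z 7. Inside 96 x 128 mm. The tape measure may face any way that fits.

How it is judged:
By the outcome, as a careful person would: the job done as asked, in the order asked, and still so for the second after the job is handed in, with the robot touching nothing.
It also fails if it takes over 144 s, if anything falls off the work surface, if the arm or the gripper's body presses on something with over 40 N, if the wrist force passes 120 N, or if a joint passes its speed limit or range.

ROBOT

A 7-joint arm with a two-finger parallel gripper is mounted at the origin on the work surface; the furniture and walls round the work are solid. World frame = base frame: x ahead of the robot, y to its left, z up, the work surface at z = 0. Lengths are in mm, angles in rad, forces in N, time in s.
With the tool pointing down it reaches from about 350 to 900 mm from the base axis. Payload 7.2 kg.
Tool frame: the origin (TCP) lies at the very end of the fingers, on their centre line; the grasp point (between the pads) lies 19 mm behind it; z points along the fingers, y is the line along which they close (so a half turn about z gives the same grasp; the last joint's range is limited). The gripper opens to 88 mm and grips with 3 to 60 N. Pads are 20 mm wide; open, the fingers measure 115 mm over their backs; the gripper's body (75 mm by 178 mm) begins 61 mm behind the grasp point.
Start: joints at [-1.376, 0.411, -0.013, 1.596, 0.006, 1.134, -0.082], TCP at [162.375, 603.543, 185.453] pointing down, gripper open.
Joint ranges: [-2.95, 2.95], [-0.29, 1.99], [-1.47, 1.44], [0.14, 2.54], [-1.03, 4.17], [0.13, 1.85], [-2.86, 2.86]. Speed limits (rad/s): [2.39, 2.39, 3.01, 3.01, 3.14, 3.14, 3.14].

INTERFACE

Orientations are given as a unit quaternion [x, y, z, w].
In Python, from plant import env, camera, get_calibration, order gives the robot as it stands.
- The arm moves only by the tool play_rows, never from a script. Its argument "motion" is a list of rows, each a list of 7 numbers: the shift along the tool's x, y, z in mm, then the turn, a rotation vector about the tool's x, y, z in degrees, then the closure, from -1 (fully open) to 1 (shut), so that 0 is half open. In form: [[tx, ty, tz, ax, ay, az, jaw], ...]. A call has 1 to 20 rows; each row shifts and turns the commanded pose from where the row before left it, along the tool's axes as they then stand; what a row does not reach is not made up. A row lasts 1/10 s, in which the tool goes at most 50 mm and 8.59 degrees, less where a joint would pass 70% of its speed; a pose out of reach is approached as far as the arm can. A call is refused whole if a number of a shift passes 50 or a number of a turn 8.59, either way. A call with a gripper value outside its range is refused whole. The fingers move at their own pace and stop on an object; "grip_force" is the grip in N (left out, the last holds). Time passes only in rows, so rows that do not move let the fingers close. It gives the time, the measured TCP pose, the force, the opening and the grip force at its end, in the units of the state.
- env.state(): the state, without advancing time (a new reading comes with each control period).
- camera(name): name is "scene" or "top" or "wrist"; returns the picture (400x640x3 uint8, red, green, blue); there is no depth.
- get_calibration(name): a dict with "K" (3x3 intrinsics, pixels), "extrinsics" (4x4, takes a point from camera to world coordinates). Camera axes: x right, y down, z forward; pixel columns grow to the right and rows downward; lengths in mm; the calibration is good to about 2 mm. A picture is of the moment at which its call begins: read the wrist's pose just before it. get_calibration takes no time and is no camera call; for the wrist camera it gives the pose at the moment of the call.
- order.sign_off(): hands the job in; it is judged then, once.
The state is a dict: "clock": time; "q": joint angles; "joint_vel": joint speeds; "joint_torque": joint torques, N m; "tcp_pos": TCP position; "tcp_rot": TCP orientation; "force": force on the tool from outside, world axes, zero at the start; "moment": the same for the moment, N m; "width": opening from 0.0 (shut) to 1.0 (fully open); "gripper_force": force on a finger pad.
Only numpy, scipy, OpenCV 4.12 (cv2) and the standard library are available. Lean on these libraries where they do the work, as an engineer would, in place of code of your own. Each camera call takes 0.05 s, during which the arm holds its last target. There are 200 camera calls.

## Working session

There is one attempt and no reset: what is moved stays moved. The work goes in short steps, Python scripts to look and compute and a tool call to move; the robot and the scene stay as the last step left them, time stands still between calls to the robot, and variables do not carry over. Pictures are saved under pics/ and viewed, at most 14 in all, crops included, and the job is handed in when it is done.

Besides the shell and the picture viewer there is one more tool, called after ">>>" as name([rows], argument=value, ...), one row to a line, values as JSON. play_rows: Moves the arm, as the interface text tells. Its arguments: {"type":"object","properties":{"motion":{"type":"array","items":{"type":"array","items":{"type":"number"}}},"grip_force":{"type":"number"}},"required":["motion"]}

```bash
ls; mkdir -p pics
python3 - <<'E'
from plant import env,camera,get_calibration
import cv2,numpy as np
np.set_printoptions(precision=3,suppress=True)
for n in("top","scene"):
    im=camera(n);cv2.imwrite(f"pics/{n}0.png",im[:,:,::-1]);np.save(f"pics/{n}0.npy",im)
    c=get_calibration(n);print(n,np.array(c["K"]),np.array(c["extrinsics"]))
print(env.state())
E
```

```text
pics
top [[384.803   0.    317.444]
 [  0.    384.803 196.143]
 [  0.      0.      1.   ]] [[  -0.024   -0.993    0.113  374.702]
 [  -1.       0.024   -0.     -45.129]
 [  -0.002   -0.113   -0.994 1095.952]
 [   0.       0.       0.       1.   ]]
scene [[436.382   0.    319.308]
 [  0.    436.382 196.339]
 [  0.      0.      1.   ]] [[   0.593   -0.545    0.593 -402.366]
 [  -0.805   -0.381    0.454 -745.825]
 [  -0.021   -0.747   -0.665 1072.725]
 [   0.       0.       0.       1.   ]]
{'clock': 0.1, 'q': array([-1.376,  0.412, -0.013,  1.597,  0.006,  1.134, -0.082]), 'joint_vel': array([-0.002, -0.004,  0.   , -0.003,  0.001, -0.001,  0.001]), 'joint_torque': array([  0.003, -58.91 ,   0.644, -29.171,  -0.054,   0.015,   0.   ]), 'tcp_pos': array([162.274, 603.054, 184.707]), 'tcp_rot': array([ 0.131,  0.991, -0.001, -0.   ]), 'force': array([ 0.467, -0.94 , -1.078]), 'moment': array([-0.019, -0.009,  0.04 ]), 'gripper_force': 0.0, 'width': 1.0055421376735165}
```

Run:
```python
import cv2
a=cv2.imread("pics/top0.png")
cv2.imwrite("pics/top0b.png",cv2.resize(a,(800,500),interpolation=cv2.INTER_CUBIC))
```

```text
(no output)
```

View pics/top0b.png

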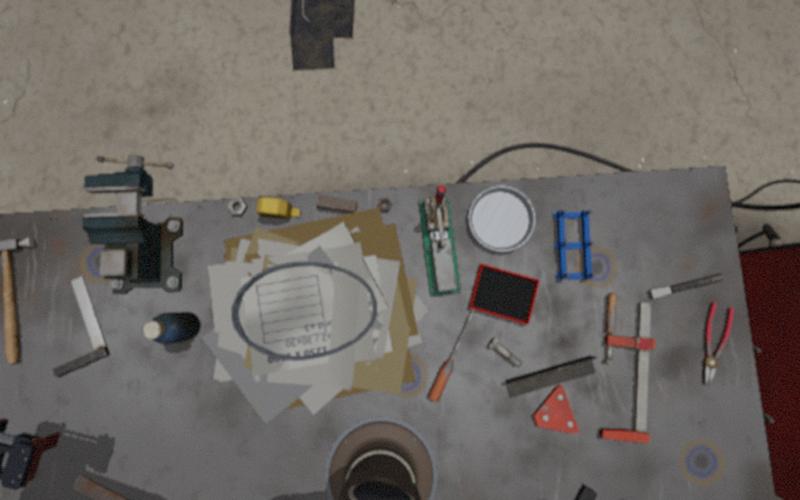

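View pics/scene0.png

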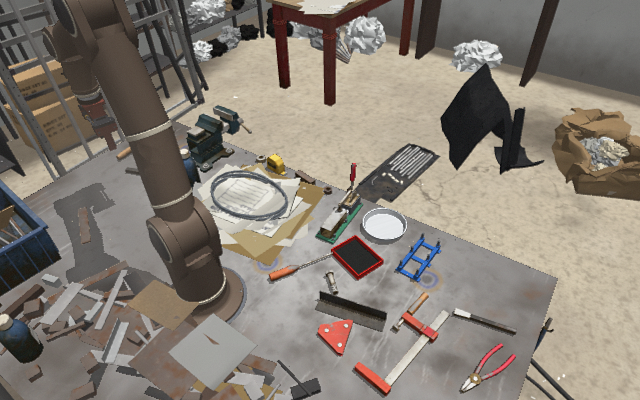

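The top view shows, in the 800-wide picture, the zinc nut (237,206), tape (275,207), small tube (337,203), rusty nut (384,205), fixture (440,245) with its lever at the top (441,195), dish (502,219), tray (504,293) and cradle (573,245). I'll get coarse positions and the wrist camera mounting.

```bash
cat > h.py <<'E'
import numpy as np,cv2
from plant import env,camera,get_calibration
from scipy.spatial.transform import Rotation as R
np.set_printoptions(precision=2,suppress=True)
def ray(K,E,px,z):
    K=np.array(K);E=np.array(E)
    px=np.atleast_2d(np.array(px,float))
    d=np.c_[px,np.ones(len(px))]@np.linalg.inv(K).T@E[:3,:3].T
    o=E[:3,3]; z=np.broadcast_to(z,len(px))
    return o+d*((z-o[2])/d[:,2])[:,None]
def proj(K,E,P):
    P=np.atleast_2d(np.array(P,float));E=np.array(E)
    p=(P-E[:3,3])@E[:3,:3]@np.array(K).T
    return p[:,:2]/p[:,2:]
def snap(n,f):
    c=get_calibration(n);s=env.state();im=camera(n)
    cv2.imwrite(f"pics/{f}.png",im[:,:,::-1]);np.savez(f"pics/{f}.npz",K=c["K"],E=c["extrinsics"])
    return s,c
def cal(f):
    d=np.load(f"pics/{f}.npz");return d["K"],d["E"]
def step(dx=0,dy=0,dz=0,yaw=None,s=None):
    pass
E
python3 - <<'E'
from h import *
c=get_calibration("top")
n=["zinc","tape","small","rusty","fix","levertop","dish","tray","cradle"]
p=np.array([[237,206],[275,207],[337,203],[384,205],[440,245],[441,188],[502,219],[504,293],[573,245]])/1.25
for a,b in zip(n,ray(c["K"],c["extrinsics"],p,[18,62,25,16,10,191,15,7,24])):print(a,b)
w=get_calibration("wrist");s=env.state()
E=np.array(w["extrinsics"]);Rt=R.from_quat(s["tcp_rot"]).as_matrix()
print(np.array(w["K"]));print("cam in tool",Rt.T@E[:3,:3],Rt.T@(E[:3,3]-s["tcp_pos"]));print(Rt)
E
```

```text
zinc [596.29 316.39  18.  ]
tape [583.01 218.55  62.  ]
small [596.27  87.6   25.  ]
rusty [590.9  -18.48  16.  ]
fix [ 496.69 -143.62   10.  ]
levertop [ 586.36 -132.86  191.  ]
dish [ 552.24 -286.15   15.  ]
tray [ 384.83 -284.25    7.  ]
cradle [ 487.97 -440.28   24.  ]
[[311.6    0.   319.18]
 [  0.   311.6  201.32]
 [  0.     0.     1.  ]]
cam in tool [[ 0.   -0.97 -0.25]
 [ 1.    0.    0.  ]
 [ 0.   -0.25  0.97]] [  69.42   -0.7  -198.7 ]
[[-0.97  0.26 -0.  ]
 [ 0.26  0.97 -0.  ]
 [-0.   -0.   -1.  ]]
```

>>> play_rows([
  [0,0,-40,0,0,0,-1],
  [0,0,-40,0,0,0,-1],
  [0,0,-40,0,0,0,-1],
  [0,0,-30,0,0,0,-1],
  [-39,-29,0,0,0,0,-1],
  [-39,-29,0,0,0,0,-1],
  [-39,-29,0,0,0,0,-1],
  [-39,-29,0,0,0,0,-1],
  [-39,-29,0,0,0,0,-1],
  [-39,-29,0,0,0,0,-1],
  [-39,-29,0,0,0,0,-1],
  [-39,-29,0,0,0,0,-1],
  [-39,-29,0,0,0,0,-1],
  [-39,-29,0,0,0,0,-1],
  [-39,-29,0,0,0,0,-1],
  [-34,-25,0,0,0,-7.5,-1],
  [0,0,40,0,0,-7.5,-1],
  [0,0,40,0,0,0,-1],
  [0,0,40,0,0,0,-1],
  [0,0,0,0,0,0,-1],
], grip_force=25)

```text
clock: 2.1
tcp_pos: [516.7, 150.0, 210.6]
tcp_rot: [0.001, 1.0, -0.002, -0.004]
force: [0.2, -0.5, 1.1]
width: 1.003
gripper_force: 0.0
```

Run:
```python
from h import *
s,c=snap("wrist","w1");print(s["tcp_pos"],R.from_quat(s["tcp_rot"]).as_matrix(),s["q"])
a=cv2.imread("pics/w1.png");cv2.imwrite("pics/w1b.png",cv2.resize(a,(800,500),interpolation=cv2.INTER_CUBIC))
```

```text
[516.66 149.98 210.6 ] [[-1.    0.   -0.01]
 [ 0.    1.   -0.  ]
 [ 0.01 -0.   -1.  ]] [-0.66  0.25  0.35  1.79 -0.09  1.13  1.29]
```

View pics/w1b.png

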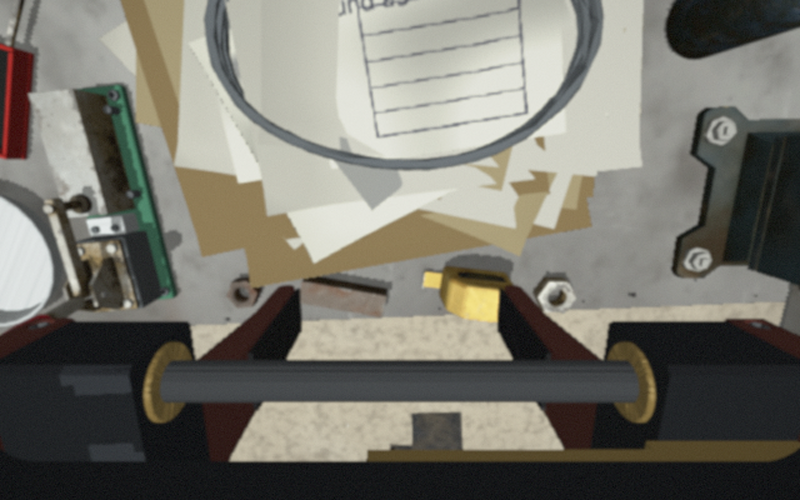

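The wrist view at 800 wide shows the rusty nut (243,290), small tube (345,296), tape (472,290) and zinc nut (556,292) near the fingers. I'll shift further out so they sit mid-image, and take three views.

>>> play_rows([
  [-30,0,-8,0,0,0,-1],
  [-30,0,-8,0,0,0,-1],
  [-25,0,-8,0,0,0,-1],
  [0,20,-8,0,0,0,-1],
  [0,0,0,0,0,0,-1],
])

```text
clock: 2.65
tcp_pos: [606.6, 174.2, 250.4]
tcp_rot: [-0.001, 1.0, 0.001, 0.002]
force: [-0.4, 0.8, -0.6]
width: 1.0
gripper_force: 0.0
```

Run:
```python
from h import *
s,c=snap("wrist","w2");print(s["tcp_pos"])
```

```text
[606.57 174.22 250.45]
```

>>> play_rows([
  [0,-40,-5,0,0,0,-1],
  [0,-40,-5,0,0,0,-1],
  [0,-40,0,0,0,0,-1],
  [0,-40,0,0,0,0,-1],
  [0,-40,0,0,0,0,-1],
  [0,0,0,0,0,0,-1],
])

```text
clock: 3.3
tcp_pos: [603.8, -37.3, 259.1]
tcp_rot: [0.005, 1.0, -0.001, 0.001]
force: [-0.4, -0.5, 0.6]
width: 0.997
gripper_force: 0.0
```

Run:
```python
from h import *
s,c=snap("wrist","w3");print(s["tcp_pos"])
```

```text
[603.82 -37.29 259.14]
```

>>> play_rows([
  [0,-40,0,0,0,0,-1],
  [0,-40,0,0,0,0,-1],
  [0,-40,0,0,0,0,-1],
  [0,-40,0,0,0,0,-1],
  [0,-40,0,0,0,0,-1],
  [0,-40,0,0,0,0,-1],
  [0,-40,0,0,0,0,-1],
  [0,0,0,0,0,0,-1],
])

```text
clock: 4.15
tcp_pos: [602.5, -314.7, 257.7]
tcp_rot: [0.004, 1.0, -0.002, -0.0]
force: [0.1, 0.1, 0.3]
width: 0.997
gripper_force: 0.0
```

Run:
```python
from h import *
s,c=snap("wrist","w4");print(s["tcp_pos"])
a=cv2.imread("pics/w2.png")[60:260,130:530];b=cv2.imread("pics/w3.png")[0:290,70:470]
cv2.imwrite("pics/c2.png",cv2.resize(a,(800,400),interpolation=cv2.INTER_CUBIC))
cv2.imwrite("pics/c3.png",cv2.resize(b,(800,580),interpolation=cv2.INTER_CUBIC))
b=cv2.imread("pics/w4.png")[0:300,140:540]
cv2.imwrite("pics/c4.png",cv2.resize(b,(800,600),interpolation=cv2.INTER_CUBIC))
```

```text
[ 602.46 -314.67  257.74]
```

View pics/c2.png

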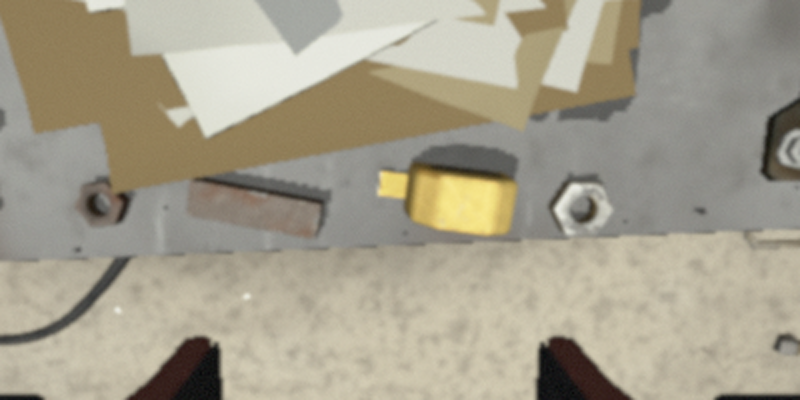

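View pics/c3.png

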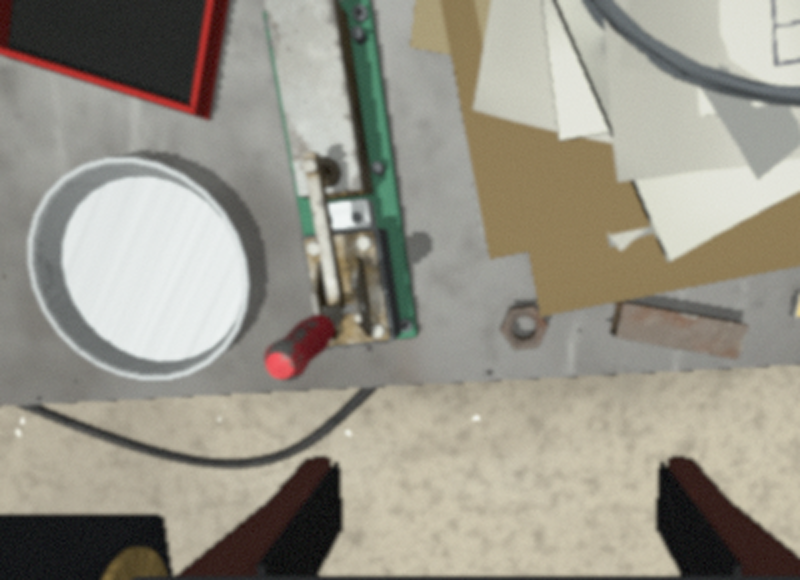

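View pics/c4.png

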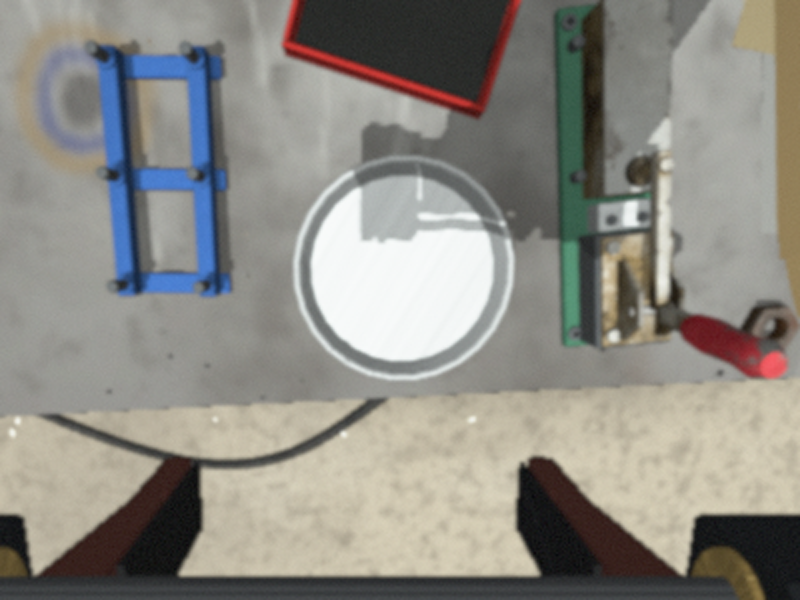

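c2 shows, at crop pixels, the rusty nut (102,203), the small tube with corners (188,213), (318,236), (324,200) and (194,177), the tape case (408–516, 165–235) with its tongue on the left, and the zinc nut (582,207). c3 and c4 show the fixture, dish (404,268), cradle pins, and a tray corner at (480,115). I'll fit poses and check them with wireframe overlays.

```bash
cat > fit.py <<'E'
from h import *
from scipy.optimize import least_squares
import json
CR={"c2":("w2",130,60),"c3":("w3",70,0),"c4":("w4",140,0)}
tc=get_calibration("top");np.savez("pics/top0.npz",K=tc["K"],E=tc["extrinsics"])
def px(c,p): 
    if c=="t": return np.array(p)/1.25
    f,u,v=CR[c];return np.array(p,float)/2+[u,v]-0.25
def cc(c): return cal("top0" if c=="t" else CR[c][0])
def world(pose,L):
    L=np.atleast_2d(np.array(L,float));x,y,a=pose
    return np.c_[x+L[:,0]*np.cos(a)-L[:,1]*np.sin(a),y+L[:,0]*np.sin(a)+L[:,1]*np.cos(a),L[:,2]]
def fit(obs,p0):
    def r(p): return np.concatenate([(proj(*cc(c),world(p,l))[0]-px(c,q))*(0.5 if c=="t" else 1) for c,l,q in obs])
    o=least_squares(r,p0,x_scale=[10,10,.1],loss="soft_l1");return o.x,r(o.x)
pi=np.pi
O={}
O["fixture"]=([("c4",(-104,35,10),(563,346)),("c4",(116,35,10),(556,9)),("c4",(12,26,24),(577,177)),("c4",(92,26,24),(576,43)),("c3",(-104,-35,10),(414,335)),("c3",(12,-26,24),(377,168)),("c3",(92,-26,24),(360,33))],(500,-143,pi))
O["cradle"]=([("c4",(-70,-28,48),(92,48)),("c4",(0,-28,48),(105,174)),("c4",(70,-28,48),(114,286)),("c4",(-70,28,48),(187,50)),("c4",(0,28,48),(195,174)),("c4",(70,28,48),(201,286))],(488,-440,0))
O["dish"]=([("c4",(0,75,24),(515,268)),("c4",(0,-75,24),(293,268)),("c4",(-75,0,24),(403,155)),("c4",(75,0,24),(404,381))],(552,-286,0))
O["tray"]=([("c4",(52,-68,22),(286,48)),("c4",(52,68,22),(480,115)),("c3",(52,68,22),(207,118)),("t",(52,68,22),(484,264)),("t",(52,-68,22),(540,275)),("t",(-52,-68,22),(527,324)),("t",(-52,68,22),(470,312))],(385,-284,0.2))
O["tube_small"]=([("c2",(-12.5,-45,25),(194,177)),("c2",(12.5,-45,25),(188,213)),("c2",(12.5,45,25),(318,236)),("c2",(-12.5,45,25),(324,200))],(596,88,.1))
O["zinc"]=([("c2",(21,0,18),(612,207)),("c2",(-21,0,18),(553,205)),("c2",(10.5,-18,18),(600,233)),("c2",(-10.5,-18,18),(566,235)),("c2",(10.5,18,18),(598,179)),("c2",(-10.5,18,18),(567,180))],(596,316,pi/2))
O["rusty"]=([("c2",(17.5,0,16),(127,204)),("c2",(-17.5,0,16),(78,202)),("c3",(17.5,0,16),(548,325)),("c3",(-17.5,0,16),(502,322))],(591,-18,pi/2))
O["tape"]=([("c2",(18,45,62),(514,236)),("c2",(18,-25,62),(410,230)),("c2",(0,-45,6),(378,184)),("c2",(-18,45,55),(516,176))],(583,218,0))
P={}
if __name__=="__main__":
    for n,(o,p0) in O.items():
        p,r=fit(o,p0);P[n]=p.tolist();print(n,p,"yaw deg %.1f"%np.degrees(p[2]),"res",np.abs(r).max())
    json.dump(P,open("poses.json","w"))
def hexa(d,z): return [(d/2*np.cos(k*pi/3),d/2*np.sin(k*pi/3),z) for k in range(6)]
def box(x0,x1,y0,y1,z): return [(x0,y0,z),(x1,y0,z),(x1,y1,z),(x0,y1,z)]
W={"fixture":[box(-104,116,-35,35,10),box(-3,107,-20,20,50)],"cradle":[box(-70,70,-28,28,24),box(-70,70,-28,28,48)],
"dish":[[(75*np.cos(t),75*np.sin(t),24) for t in np.linspace(0,2*pi,40)],[(62*np.cos(t),62*np.sin(t),4) for t in np.linspace(0,2*pi,40)]],
"tray":[box(-52,52,-68,68,22)],"tube_small":[box(-12.5,12.5,-45,45,25),box(-12.5,12.5,-45,45,0)],"zinc":[hexa(42,18),hexa(42,0)],"rusty":[hexa(35,16),hexa(35,0)],
"tape":[box(-18,18,-25,45,62),box(-18,18,-25,45,0),box(-4,4,-45,-25,3)]}
def overlay(f,u0,v0,w,h,s,out,P,names=W):
    K,E=cal(f);im=cv2.resize(cv2.imread(f"pics/{f}.png")[v0:v0+h,u0:u0+w],None,fx=s,fy=s,interpolation=cv2.INTER_CUBIC)
    for n in names:
        for l in W[n]:
            q=(proj(K,E,world(P[n],l))-[u0,v0]+.5)*s-.5
            cv2.polylines(im,[np.round(q*16).astype(np.int32)],True,(255,0,255),1,cv2.LINE_AA,4)
    if out: cv2.imwrite(f"pics/{out}.png",im)
    return im
if __name__=="__main__":
    a=overlay("w2",155,125,290,65,2.75,None,P);b=overlay("w4",170,0,370,190,2.15,None,P)
    b=cv2.copyMakeBorder(b,0,0,0,max(0,a.shape[1]-b.shape[1]),0);b=b[:,:a.shape[1]]
    o=np.vstack([a,b]);print(o.shape);cv2.imwrite("pics/ov1.png",o)
E
python3 fit.py
```

```text
fixture [ 502.09 -143.5     3.24] yaw deg 185.4 res 2.66675775680298
cradle [ 491.23 -444.68   -0.01] yaw deg -0.7 res 1.2599438350583796
dish [ 552.39 -284.99    0.01] yaw deg 0.7 res 2.5343161044598617
tray [ 385.3  -280.48   -0.3 ] yaw deg -17.1 res 4.785495333772246
tube_small [594.32  90.88  -0.18] yaw deg -10.1 res 0.931065317395877
zinc [594.78 315.51   1.61] yaw deg 92.4 res 1.8893755567646053
rusty [592.33 -18.28   1.52] yaw deg 87.0 res 1.8458898587484782
tape [585.91 217.01  -0.07] yaw deg -4.0 res 2.438219279161899
(587, 798, 3)
```

View pics/ov1.png

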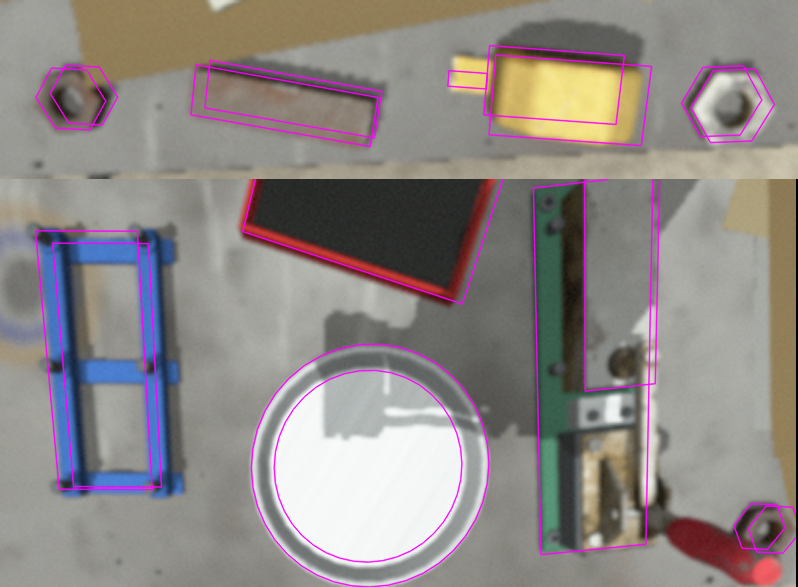

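The overlays agree with the picture to about 2 mm. First I'll close the fingers and hover just on the tube side of the lever grip.

>>> play_rows([
  [15,44,0,0,0,-2.7,1],
  [15,44,0,0,0,-2.7,1],
  [12,44,0,0,0,0,1],
  [3,44,0,0,0,0,1],
  [0,0,0,0,0,0,1],
  [0,0,0,0,0,0,1],
])

```text
clock: 4.8
tcp_pos: [549.9, -132.3, 258.1]
tcp_rot: [-0.049, 0.999, 0.001, 0.001]
force: [0.0, -0.2, -0.4]
width: 0.496
gripper_force: 0.0
```

```bash
cat >> h.py <<'E'
import json
def P(): return json.load(open("poses.json"))
def to(x,y,z,yaw):
    """tool-frame shift (mm) and turn (deg) from the present pose to tool x at yaw (deg), pointing down"""
    s=env.state();r=R.from_quat(s["tcp_rot"]);a=np.radians(yaw)
    c,sn=np.cos(a),np.sin(a);T=np.array([[c,sn,0],[sn,-c,0],[0,0,-1]])
    print("pos",s["tcp_pos"],"shift",r.inv().apply(np.array([x,y,z])-s["tcp_pos"]),"turn",np.degrees((r.inv()*R.from_matrix(T)).as_rotvec()),"q",s["q"])
def fx(x,y):
    p=P()["fixture"];a=p[2];return p[0]+x*np.cos(a)-y*np.sin(a),p[1]+x*np.sin(a)+y*np.cos(a)
E
python3 -c "
from h import *
to(*fx(-56,0),159,185.4);s=env.state();print(s['width'],s['force'])"
```

```text
pos [ 549.87 -132.3   258.13] shift [-7.23 -6.73 99.14] turn [0.05 0.07 0.26] q [-0.21  0.26  0.45  1.67 -0.12  1.24  1.94]
0.49590617036431583 [ 0.01 -0.24 -0.44]
```

>>> play_rows([
  [-4,-4,0,0,0,0,1],
  [-3,-3,0,0,0,0,1],
  [0,0,0,0,0,0,1],
  [0,0,0,0,0,0,1],
  [0,0,0,0,0,0,1],
  [0,0,20,0,0,0,1],
  [0,0,25,0,0,0,1],
  [0,0,25,0,0,0,1],
  [0,0,20,0,0,0,1],
  [0,0,9,0,0,0,1],
  [0,0,0,0,0,0,1],
])

```text
clock: 5.9
tcp_pos: [556.4, -141.7, 157.4]
tcp_rot: [-0.047, 0.999, 0.0, -0.001]
force: [-0.6, 0.0, 0.5]
width: 0.003
gripper_force: 0.0
```

Run:
```python
from h import *
to(*fx(-60,0),159,185.4);s=env.state();print(s['width'],s['force'])
t0=None
for t in np.arange(0,1.23,.1):
    print("%.2f x %.1f z %.1f"%(t,-73+3*np.cos(t)-85*np.sin(t)+10,74+85*np.cos(t)+3*np.sin(t)))
```

```text
pos [ 556.44 -141.73  157.43] shift [-5.72  3.42 -1.58] turn [ 0.02 -0.12 -0.07] q [-0.17  0.37  0.43  1.78 -0.18  1.04  2.  ]
0.0033440478967977317 [-0.62  0.04  0.55]
0.00 x -60.0 z 159.0
0.10 x -68.5 z 158.9
0.20 x -76.9 z 157.9
0.30 x -85.3 z 156.1
0.40 x -93.3 z 153.5
0.50 x -101.1 z 150.0
0.60 x -108.5 z 145.8
0.70 x -115.5 z 140.9
0.80 x -121.9 z 135.4
0.90 x -127.7 z 129.2
1.00 x -132.9 z 122.5
1.10 x -137.4 z 115.2
1.20 x -141.1 z 107.6
```

>>> play_rows([
  [-3,2,0,0,0,0,1],
  [-3,1.5,0,0,0,0,1],
  [-8.5,0,0,0,0,0,1],
  [-8.4,0,1,0,0,0,1],
  [-8.4,0,1.8,0,0,0,1],
  [-8,0,2.6,0,0,0,1],
  [-7.8,0,3.5,0,0,0,1],
  [-7.4,0,4.2,0,0,0,1],
  [-7,0,4.9,0,0,0,1],
  [-6.4,0,5.5,0,0,0,1],
  [-5.8,0,6.2,0,0,0,1],
  [-5.2,0,6.7,0,0,0,1],
  [-4.5,0,7.3,0,0,0,1],
  [-3,0,5,0,0,0,1],
  [0,0,0,0,0,0,1],
])

```text
clock: 7.4
tcp_pos: [664.0, -128.4, 121.8]
tcp_rot: [-0.049, 0.999, -0.002, 0.021]
force: [32.6, 5.0, 33.6]
width: -0.0
gripper_force: 22.6
```

Run:
```python
from h import *
to(*fx(-141,0),107.6,185.4);s=env.state();print(s['width'],s['force'])
```

```text
pos [ 663.98 -128.4   121.81] shift [22.17  0.48 13.3 ] turn [-0.33  2.38  0.2 ] q [-0.15  0.55  0.4   1.6  -0.25  1.01  1.99]
-0.0004724385830067198 [32.64  5.02 33.59]
```

Run:
```python
from h import *
snap("wrist","w5");snap("scene","s5")
K,E=cal("s5")
a=cv2.imread("pics/w5.png");b=cv2.imread("pics/s5.png")[130:290,270:470]
b=cv2.resize(b,None,fx=2.5,fy=2.5,interpolation=cv2.INTER_CUBIC);a=cv2.resize(a,(500,312))[:200]
cv2.imwrite("pics/v5.png",np.vstack([a,b]))
```

```text
(no output)
```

View pics/v5.png

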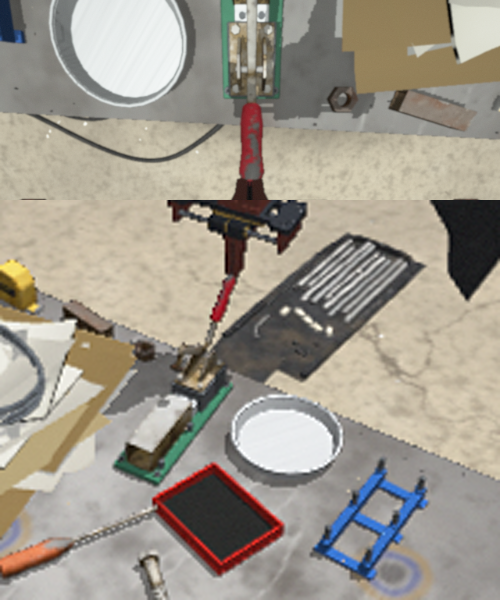

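The grip has swung out, and the fingers rest on it near its end under load. I'll back off upwards and look.

>>> play_rows([
  [0,0,-5,0,0,0,1],
  [0,0,-15,0,0,0,1],
  [0,0,-30,0,0,0,1],
  [20,0,-30,0,1,0,1],
  [40,0,-30,0,1,0,1],
  [0,0,0,0,0,0,1],
])

```text
clock: 8.1
tcp_pos: [582.9, -138.1, 224.8]
tcp_rot: [-0.045, 0.999, -0.001, -0.015]
force: [0.5, -0.5, -0.0]
width: 0.011
gripper_force: 0.0
```

```bash
cat > lev.py <<'E'
import sys
from h import *
from fit import world
f=sys.argv[1];s,c=snap("wrist",f);print(s["tcp_pos"],s["force"],s["width"])
to(*fx(-141,0),107.6,185.4)
K,E=cal(f);p=P()["fixture"]
u,v=[int(t) for t in proj(K,E,world(p,[[-110,0,100]]))[0]]
u0,v0=max(0,u-100),max(0,v-110);sc=3
im=cv2.resize(cv2.imread(f"pics/{f}.png")[v0:v0+190,u0:u0+200],None,fx=sc,fy=sc,interpolation=cv2.INTER_CUBIC)
for t,col in((.9,(255,255,0)),(1.05,(0,255,255)),(1.19,(255,0,255))):
    L=[(-73+a*np.cos(t)-r*np.sin(t),y,74+r*np.cos(t)+a*np.sin(t)) for a,r,y in((3,46,-9),(3,117,-9),(3,117,9),(3,46,9),(-21,117,9),(-21,117,-9))]
    q=(proj(K,E,world(p,L))-[u0,v0]+.5)*sc
    cv2.polylines(im,[q[:4].astype(int)],True,col,1,cv2.LINE_AA)
cv2.imwrite(f"pics/{f}l.png",im)
E
python3 lev.py w6
```

```text
[ 582.93 -138.13  224.77] [ 0.5  -0.51 -0.04] 0.011445522837963358
pos [ 584.01 -136.79  222.7 ] shift [-62.35   1.34 113.21] turn [-0.02 -1.78 -0.14] q [-0.19  0.38  0.45  1.61 -0.16  1.23  1.96]
```

View pics/w6l.png

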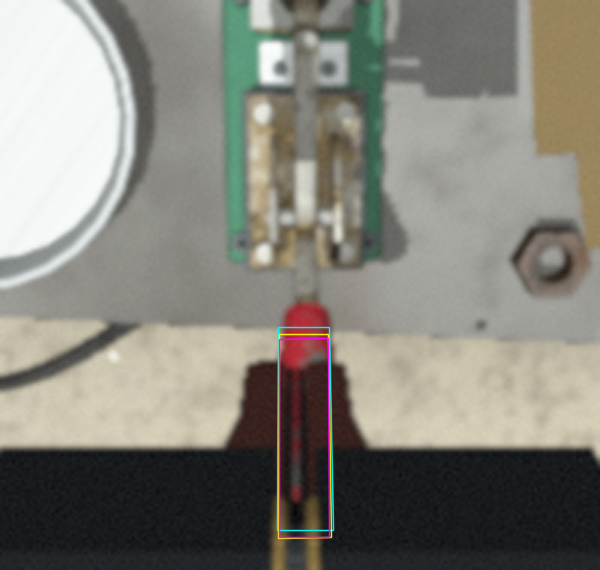

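>>> play_rows([
  [40,0,0,0,-0.9,0,-1],
  [40,0,0,0,-0.9,0,-1],
  [40,0,0,0,0,0,-1],
  [15,0,0,0,0,0,-1],
  [0,0,0,0,0,0,-1],
])

```text
clock: 8.65
tcp_pos: [448.4, -148.3, 222.5]
tcp_rot: [-0.046, 0.999, 0.0, -0.002]
force: [0.8, 0.1, 0.7]
width: 0.421
gripper_force: 0.0
```

```bash
cat > theta.py <<'E'
from h import *
from fit import world
import sys
f=sys.argv[1]
s,c=snap("scene",f);to(*fx(52,0),170,185.4);p=P()["fixture"];K,E=cal(f)
def grip(t): return [(-73+a*np.cos(t)-r*np.sin(t),y,74+r*np.cos(t)+a*np.sin(t)) for a in(3,-21) for r in(46,117) for y in(-9,9)]
im=cv2.imread(f"pics/{f}.png").astype(int)
u,v=proj(K,E,world(p,[(-140,0,120)]))[0].astype(int)
M=np.zeros(im.shape[:2],bool);M[v-45:v+45,u-40:u+40]=1
red=((im[:,:,2]>90)&(im[:,:,2]>2*im[:,:,1])&(im[:,:,2]>2*im[:,:,0])&M).astype(np.uint8)
n,l,st,ce=cv2.connectedComponentsWithStats(red);k=1+np.argmax(st[1:,4])
ys,xs=np.where(l==k);pts=np.c_[xs,ys];m=pts.mean(0);w,V=np.linalg.eigh(np.cov(pts.T))
print("red",st[k],"centroid",m,"dir",np.degrees(np.arctan2(V[1,1],V[0,1])))
for t in(0,.8,.9,1,1.05,1.1,1.15,1.19,1.25):
    q=proj(K,E,world(p,grip(t)));h=cv2.convexHull(q.astype(np.float32));A=np.zeros(red.shape,np.uint8);cv2.fillConvexPoly(A,np.round(h*16).astype(np.int32),1,0,4)
    y,x=np.where(A);d=np.c_[x,y];_,V=np.linalg.eigh(np.cov(d.T));print(t,d.mean(0),len(d),"dir",np.degrees(np.arctan2(V[1,1],V[0,1])),"IoU",(A&(l==k)).sum()/(A|(l==k)).sum())
E
python3 theta.py s7
```

```text
pos [ 450.05 -147.91  222.68] shift [-0.37 -0.57 52.68] turn [ 0.02 -0.16 -0.04] q [-0.21  0.11  0.47  1.92 -0.06  1.12  1.95]
red [354 161   9  18  61] centroid [357.54 170.38] dir 112.07213387751302
0 [352.99 170.94] 178 dir 93.21567494930632 IoU 0.14903846153846154
0.8 [360.02 169.44] 167 dir 110.54549702318933 IoU 0.3333333333333333
0.9 [360.5  170.26] 179 dir 112.1948424310739 IoU 0.28342245989304815
1 [360.94 171.35] 182 dir 113.58346351829438 IoU 0.22110552763819097
1.05 [360.96 171.88] 178 dir 114.4732518969488 IoU 0.195
1.1 [361.27 172.48] 166 dir 115.79960873974618 IoU 0.10194174757281553
1.15 [361.37 173.14] 166 dir 116.63153115404708 IoU 0.07582938388625593
1.19 [361.36 173.63] 171 dir 116.85623447095361 IoU 0.06912442396313365
1.25 [361.5  174.63] 172 dir 117.89722829067081 IoU 0.04954954954954955
```

The camera reading of the angle is ambiguous, somewhere around 0.9–1.15. I'll probe from above at fixture x = -150, where the surface should be near z 109 when fully open, and push it the rest of the way if needed.

>>> play_rows([
  [-40,0,0,0,0,0,1],
  [-40,0,0,0,0,0,1],
  [-40,0,0,0,0,0,1],
  [-40,0,0,0,0,0,1],
  [-42,0,0,0,0,0,1],
  [0,0,15,0,0,0,1],
  [0,0,20,0,0,0,1],
  [0,0,20,0,0,0,1],
  [0,0,10,0,0,0,1],
  [0,0,5,0,0,0,1],
  [0,0,5,0,0,0,1],
  [0,0,5,0,0,0,1],
  [0,0,0,0,0,0,1],
])

```text
clock: 10.0
tcp_pos: [650.1, -129.5, 142.0]
tcp_rot: [-0.047, 0.999, -0.0, -0.002]
force: [0.1, 0.9, 0.2]
width: 0.007
gripper_force: 0.0
```

```bash
python3 -c "
from h import *
to(*fx(-150,0),108,185.4);s=env.state();print(s['width'],s['force'])"
```

```text
pos [ 650.12 -129.52  141.96] shift [-1.43  0.14 33.96] turn [ 0.01 -0.19 -0.06] q [-0.16  0.54  0.43  1.56 -0.24  1.1   1.98]
0.007140408310494027 [0.06 0.9  0.18]
```

>>> play_rows([
  [0,0,5,0,0,0,1],
  [0,0,5,0,0,0,1],
  [0,0,3,0,0,0,1],
  [0,0,3,0,0,0,1],
  [0,0,2,0,0,0,1],
  [0,0,0,0,0,0,1],
])

```text
clock: 10.6
tcp_pos: [656.0, -129.2, 127.8]
tcp_rot: [-0.047, 0.999, -0.001, 0.005]
force: [9.2, 0.9, 10.4]
width: 0.004
gripper_force: 6.4
```

>>> play_rows([
  [0,0,2,0,0,0,1],
  [0,0,2,0,0,0,1],
  [0,0,2,0,0,0,1],
  [0,0,0,0,0,0,1],
])

```text
clock: 11.0
tcp_pos: [659.9, -128.8, 124.4]
tcp_rot: [-0.048, 0.999, -0.001, 0.009]
force: [15.8, 2.2, 17.8]
width: 0.003
gripper_force: 10.4
```

Run:
```python
from h import *
from fit import world
snap("scene","s8");K,E=cal("s8");p=P()["fixture"]
u0,v0,sc=300,135,6.6
im=cv2.resize(cv2.imread("pics/s8.png")[v0:v0+90,u0:u0+90],None,fx=sc,fy=sc,interpolation=cv2.INTER_CUBIC)
for t,col in((0.9,(255,255,0)),(1.19,(255,0,255))):
    L=[(-73+a*np.cos(t)-r*np.sin(t),y,74+r*np.cos(t)+a*np.sin(t)) for a,r,y in((3,46,0),(3,117,0),(-21,117,0),(-21,46,0))]
    cv2.polylines(im,[((proj(K,E,world(p,L))-[u0,v0]+.5)*sc).astype(int)],True,col,1,cv2.LINE_AA)
cv2.imwrite("pics/s8z.png",im)
```

```text
(no output)
```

View pics/s8z.png

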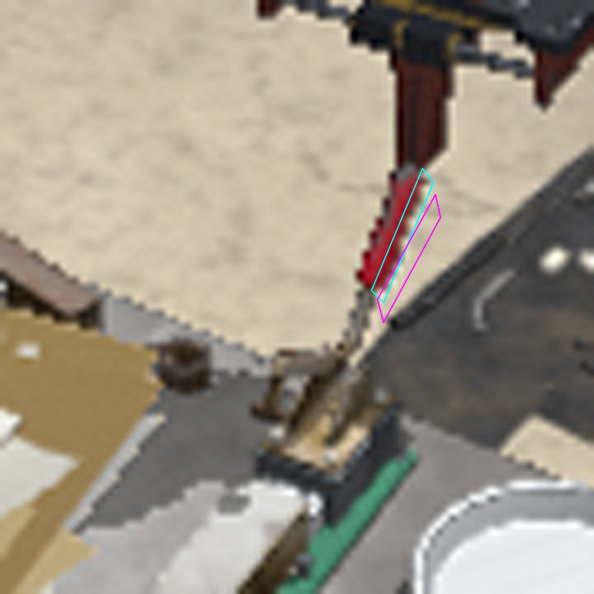

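The picture shows the fingers on the outer end of the grip, and the grip about 4 px left of the prediction. I'll calibrate that offset with the first scene picture, where theta was 0.

Run:
```python
from h import *
from fit import world
from scipy.optimize import least_squares
p=P()["fixture"];K,E=cal("s7")
for f in("scene0","s7","s8"):
    im=cv2.imread(f"pics/{f}.png").astype(int)
    M=np.zeros(im.shape[:2],bool);M[145:195,335:385]=1
    red=((im[:,:,2]>80)&(im[:,:,2]>2.2*im[:,:,1])&(im[:,:,2]>2.2*im[:,:,0])&M).astype(np.uint8)
    n,l,st,ce=cv2.connectedComponentsWithStats(red);k=1+np.argmax(st[1:,4])
    ys,xs=np.where(l==k);pts=np.c_[xs,ys]
    print(f,st[k],pts.mean(0),pts[ys==ys.min()].mean(0),pts[ys==ys.max()].mean(0))
for t in(0,.8,.9,1,1.1,1.19):
    L=[(-73-9*np.cos(t)-r*np.sin(t),0,74+r*np.cos(t)-9*np.sin(t)) for r in(117,46,81)]
    print(t,proj(K,E,world(p,L)).ravel())
```

```text
scene0 [351 165   5  17  43] [352.91 173.6 ] [355. 165.] [352. 181.]
s7 [354 161   9  18  55] [357.45 170.64] [362. 161.] [355.5 178. ]
s8 [354 162  10  17  53] [358.34 170.55] [362.5 162. ] [356. 178.]
0 [353.19 162.71 352.57 179.25 352.87 171.23]
0.8 [363.61 159.98 356.42 178.96 359.96 169.61]
0.9 [364.38 161.07 356.69 179.48 360.49 170.39]
1 [365.02 162.43 356.9  180.11 360.92 171.36]
1.1 [365.51 164.05 357.05 180.84 361.24 172.51]
1.19 [365.82 165.71 357.13 181.59 361.45 173.7 ]
```

Run:
```python
from h import *
from fit import world
p=P()["fixture"]
snap("wrist","w8")
for f in("w4","w3","w5","w6","w8"):
    im=cv2.imread(f"pics/{f}.png").astype(int);K,E=cal(f)
    c=proj(K,E,world(p,[(-100,0,120)]))[0]
    M=np.zeros(im.shape[:2],bool);u,v=c.astype(int);M[max(0,v-70):v+130,max(0,u-60):u+60]=1
    red=((im[:,:,2]>70)&(im[:,:,2]>2*im[:,:,1])&(im[:,:,2]>2*im[:,:,0])&M).astype(np.uint8)
    n,l,st,ce=cv2.connectedComponentsWithStats(red);k=1+np.argmax(st[1:,4]);ys,xs=np.where(l==k)
    print(f,st[k],"top",xs[ys==ys.min()].mean(),ys.min(),"bottom",xs[ys==ys.max()].mean(),ys.max())
    for t in((0,) if f in("w3","w4") else (.4,.5,.6,.7,.9,1.1,1.19)):
        q=[proj(K,E,world(p,[(-73+a*np.cos(t)-r*np.sin(t),0,74+r*np.cos(t)+a*np.sin(t)) for a in(3,-21)])) for r in(46,117)]
        print("  ",t,"start",q[0].ravel(),"end",q[1].ravel())
```

```text
w4 [480 158  52  31 701] top 488.0 158 bottom 525.0 188
   0 start [485.29 156.83 484.61 178.76] end [527.97 166.15 526.18 193.42]
w3 [203 158  34  31 382] top 230.5 158 bottom 211.0 188
   0 start [227.53 156.96 231.42 178.73] end [203.81 166.46 209.2  193.47]
w5 [ 307  132   30   97 1497] top 322.0 132 bottom 318.0 228
   0.4 start [320.56 112.19 320.43 146.44] end [320.06 179.82 319.93 219.47]
   0.5 start [320.54 119.23 320.42 150.51] end [320.   199.8  319.91 232.15]
   0.6 start [320.51 125.71 320.41 153.77] end [319.95 216.03 319.89 241.5 ]
   0.7 start [320.49 131.57 320.41 156.22] end [319.92 228.72 319.89 247.89]
   0.9 start [320.46 141.23 320.42 158.81] end [319.91 244.69 319.92 253.29]
   1.1 start [320.45 147.99 320.43 158.58] end [319.93 250.46 319.97 251.08]
   1.19 start [320.44 150.1  320.44 157.65] end [319.95 250.45 320.   248.22]
w6 [314 209  17  42 285] top 322.5 209 bottom 319.5 250
   0.4 start [321.89 201.98 321.87 220.35] end [322.53 252.13 322.48 271.81]
   0.5 start [321.89 205.67 321.85 222.23] end [322.5  261.73 322.42 278.25]
   0.6 start [321.88 209.02
[... 259 characters left out ...]
287.01 322.02 286.54]
   1.19 start [321.79 220.49 321.67 222.43] end [322.09 286.6  321.95 284.22]
w8 [ 307  138   30   91 1395] top 321.5 138 bottom 311.0 228
   0.4 start [320.29 119.05 320.22 152.38] end [320.28 183.72 320.19 222.71]
   0.5 start [320.27 125.88 320.2  156.39] end [320.23 203.32 320.15 235.39]
   0.6 start [320.26 132.18 320.19 159.6 ] end [320.19 219.38 320.12 244.83]
   0.7 start [320.24 137.89 320.19 162.03] end [320.15 232.04 320.09 251.38]
   0.9 start [320.22 147.33 320.17 164.65] end [320.09 248.23 320.05 257.18]
   1.1 start [320.2  153.99 320.16 164.5 ] end [320.06 254.38 320.03 255.39]
   1.19 start [320.19 156.07 320.16 163.62] end [320.05 254.56 320.03 252.71]
```

Both cameras agree that theta is about 0.65. The fingers have slipped over the grip's end and press radially through the hinge, which is why the force points along (+x,+z). I'll retreat outward and up, come back inside, and push lower on the lever.

>>> play_rows([
  [-10,0,0,0,0,0,1],
  [-15,0,0,0,0,0,1],
  [0,0,-30,0,0,0,1],
  [0,0,-40,0,0,0,1],
  [0,0,-40,0,0,0,1],
  [40,0,0,0,0,0,1],
  [44,0,0,0,0,0,1],
  [0,0,0,0,0,0,1],
])

```text
clock: 11.9
tcp_pos: [586.0, -136.9, 228.3]
tcp_rot: [-0.045, 0.999, 0.001, -0.003]
force: [-0.3, -0.0, -0.5]
width: 0.006
gripper_force: 0.0
```

```bash
cat > red.py <<'E'
from h import *
from fit import world
import sys
def theta(f):
    p=P()["fixture"];im=cv2.imread(f"pics/{f}.png").astype(int);K,E=cal(f)
    c=proj(K,E,world(p,[(-100,0,120)]))[0]
    M=np.zeros(im.shape[:2],bool);u,v=c.astype(int);M[max(0,v-70):v+130,max(0,u-40):u+40]=1
    red=((im[:,:,2]>70)&(im[:,:,2]>2*im[:,:,1])&(im[:,:,2]>2*im[:,:,0])&M).astype(np.uint8)
    n,l,st,ce=cv2.connectedComponentsWithStats(red);k=1+np.argmax(st[1:,4]);ys,xs=np.where(l==k)
    ts=np.linspace(.1,1.3,121)
    g=lambda r:np.array([proj(K,E,world(p,[(-73+a*np.cos(t)-r*np.sin(t),0,74+r*np.cos(t)+a*np.sin(t)) for t in ts]))[:,1] for a in(3,-21)])
    s=g(46).min(0);e=g(117).max(0);print("rows",ys.min(),ys.max(),"theta start",ts[np.argmin(abs(s+1-ys.min()))],"theta end",ts[np.argmin(abs(e-ys.max()))],"area",st[k][4])
if __name__=="__main__":
    snap("wrist",sys.argv[1]);theta(sys.argv[1])
    to(*fx(-92,0),140,185.4);print(env.state()["force"])
E
python3 red.py w9
```

```text
rows 209 235 theta start 0.8 theta end 0.1 area 263
pos [ 589.33 -135.81  228.82] shift [-4.73  0.56 88.8 ] turn [ 0.06 -0.2  -0.18] q [-0.19  0.36  0.46  1.61 -0.17  1.21  1.96]
[0.2  1.38 0.85]
```

>>> play_rows([
  [-4,0,20,0,0,0,1],
  [-2,0,25,0,0,0,1],
  [0,0,25,0,0,0,1],
  [0,0,15,0,0,0,1],
  [0,0,6,0,0,0,1],
  [0,0,0,0,0,0,1],
  [0,0,0,0,0,0,1],
])

```text
clock: 12.65
tcp_pos: [598.1, -134.8, 138.2]
tcp_rot: [-0.047, 0.999, -0.0, -0.001]
force: [0.2, -0.7, -0.3]
width: 0.005
gripper_force: 0.0
```

```bash
python3 red.py w10
```

```text
rows 223 252 theta start 0.75 theta end 0.1 area 172
pos [ 598.17 -134.81  138.39] shift [ 4.47  0.46 -1.61] turn [-0.02 -0.1  -0.07] q [-0.17  0.46  0.43  1.7  -0.22  1.03  2.  ]
[-0.   -0.44  1.03]
```

>>> play_rows([
  [-8,0,4,0,0,0,1],
  [-7.5,0,3.5,0,0,0,1],
  [-5.5,0,5.1,0,0,0,1],
  [-4.9,0,5.7,0,0,0,1],
  [0,0,0,0,0,0,1],
])

```text
clock: 13.2
tcp_pos: [623.1, -131.7, 117.5]
tcp_rot: [-0.047, 0.999, 0.0, -0.003]
force: [0.1, 0.8, -0.3]
width: 0.004
gripper_force: 0.0
```

```bash
python3 red.py w11
```

```text
rows 197 230 theta start 0.74 theta end 0.1 area 620
pos [ 622.8  -131.99  117.97] shift [ 29.37  -0.04 -21.89] turn [ 0.01 -0.28 -0.05] q [-0.16  0.52  0.42  1.66 -0.24  1.02  2.  ]
[ 0.74 -0.04 -0.09]
```

Run:
```python
from h import *
from fit import world
p=P()["fixture"];K,E=cal("w11");sc=4;u0,v0=220,130
im=cv2.resize(cv2.imread("pics/w11.png")[v0:v0+140,u0:u0+200],None,fx=sc,fy=sc,interpolation=cv2.INTER_CUBIC)
for t,col in((.75,(255,255,0)),(1.0,(255,0,255))):
    L=[(-73+a*np.cos(t)-r*np.sin(t),y,74+r*np.cos(t)+a*np.sin(t)) for a,r,y in((3,46,-9),(3,117,-9),(3,117,9),(3,46,9))]
    cv2.polylines(im,[((proj(K,E,world(p,L))-[u0,v0]+.5)*sc).astype(int)],True,col,1,cv2.LINE_AA)
s=env.state();r=R.from_quat(s["tcp_rot"])
L=[r.apply([a,b,0])+s["tcp_pos"] for a,b in((-10,-13),(10,-13),(10,13),(-10,13))]
cv2.polylines(im,[((proj(K,E,L)-[u0,v0]+.5)*sc).astype(int)],True,(0,255,0),1,cv2.LINE_AA)
cv2.imwrite("pics/w11z.png",im)
```

```text
(no output)
```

View pics/w11z.png

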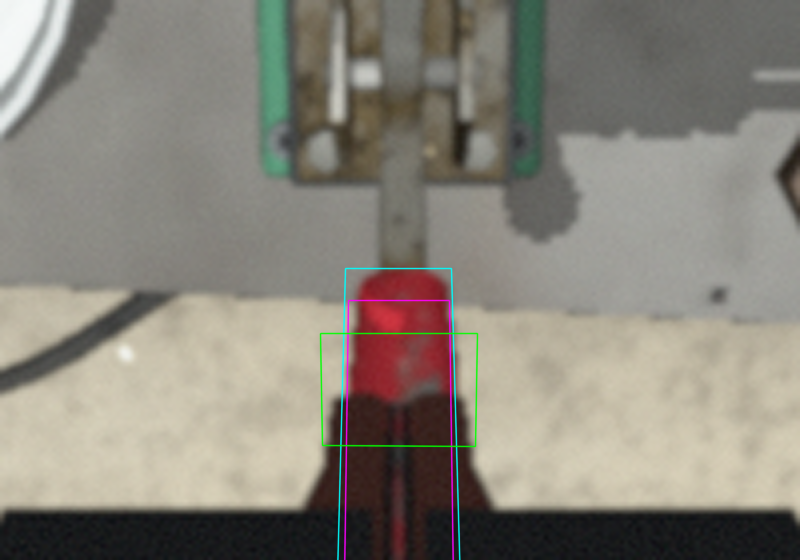

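The lever hasn't followed and there is no contact force, so the finger-versus-grip geometry differs a little from my model. I'll advance in small steps along the push direction and watch.

>>> play_rows([
  [-3,0,3,0,0,0,1],
  [-3,0,3,0,0,0,1],
  [0,0,0,0,0,0,1],
  [0,0,0,0,0,0,1],
])

```text
clock: 13.65
tcp_pos: [628.9, -131.6, 112.8]
tcp_rot: [-0.047, 0.999, -0.0, -0.002]
force: [0.5, -0.5, 0.4]
width: 0.005
gripper_force: 0.0
```

```bash
python3 red.py w12
```

```text
rows 190 232 theta start 0.74 theta end 0.1 area 755
pos [ 629.   -131.58  112.92] shift [ 35.56   0.12 -26.96] turn [ 0.   -0.19 -0.06] q [-0.16  0.53  0.42  1.65 -0.24  1.02  2.  ]
[ 0.78 -0.69  0.2 ]
```

>>> play_rows([
  [-3,0,4,0,0,0,1],
  [-3,0,4,0,0,0,1],
  [0,0,0,0,0,0,1],
  [0,0,0,0,0,0,1],
])

```text
clock: 14.1
tcp_pos: [634.8, -131.0, 104.4]
tcp_rot: [-0.047, 0.999, -0.0, -0.002]
force: [-0.8, 0.7, 0.1]
width: 0.001
gripper_force: 0.0
```

```bash
python3 red.py w13
```

```text
rows 189 232 theta start 0.86 theta end 0.11 area 818
pos [ 634.71 -131.06  104.54] shift [ 41.34   0.13 -35.29] turn [ 0.   -0.24 -0.06] q [-0.16  0.55  0.42  1.64 -0.25  1.01  2.  ]
[ 0.21 -0.18  0.18]
```

>>> play_rows([
  [-3,0,6,0,0,0,1],
  [-2.5,0,6,0,0,0,1],
  [0,0,0,0,0,0,1],
  [0,0,0,0,0,0,1],
])

```text
clock: 14.55
tcp_pos: [640.0, -130.5, 92.2]
tcp_rot: [-0.047, 0.999, -0.0, -0.002]
force: [-0.1, 0.2, -0.1]
width: 0.01
gripper_force: 0.0
```

```bash
python3 red.py w14
```

```text
rows 191 230 theta start 1.04 theta end 0.11 area 847
pos [ 640.02 -130.6    92.41] shift [ 46.74   0.16 -47.39] turn [ 0.   -0.25 -0.07] q [-0.15  0.57  0.41  1.64 -0.26  0.99  2.01]
[-0.76  0.11  1.23]
```

>>> play_rows([
  [-2,0,3,0,0,0,1],
  [-1,0,3,0,0,0,1],
  [0,0,0,0,0,0,1],
  [0,0,0,0,0,0,1],
])

```text
clock: 15.0
tcp_pos: [643.3, -130.2, 86.7]
tcp_rot: [-0.047, 0.999, -0.0, -0.002]
force: [0.6, -0.5, -0.3]
width: 0.005
gripper_force: 0.0
```

```bash
python3 red.py w15
```

```text
rows 189 230 theta start 1.09 theta end 0.12000000000000001 area 885
pos [ 643.23 -130.21   86.66] shift [ 49.96   0.08 -53.16] turn [ 0.01 -0.22 -0.06] q [-0.15  0.58  0.41  1.63 -0.26  0.99  2.01]
[-1.05 -0.55  0.23]
```

>>> play_rows([
  [-1,0,3,0,0,0,1],
  [-1,0,3,0,0,0,1],
  [0,0,2,0,0,0,1],
  [0,0,0,0,0,0,1],
])

```text
clock: 15.45
tcp_pos: [645.1, -130.0, 78.4]
tcp_rot: [-0.047, 0.999, -0.0, -0.002]
force: [-0.5, -0.2, 0.2]
width: 0.005
gripper_force: 0.2
```

>>> play_rows([
  [0,0,2,0,0,0,1],
  [0,0,2,0,0,0,1],
  [0,0,0,0,0,0,1],
])

```text
clock: 15.75
tcp_pos: [645.1, -130.1, 74.5]
tcp_rot: [-0.047, 0.999, -0.0, -0.002]
force: [0.6, -0.0, 0.9]
width: 0.008
gripper_force: 0.4
```

```bash
python3 red.py w16
```

```text
rows 194 234 theta start 1.3 theta end 0.11 area 876
pos [ 645.07 -130.07   74.58] shift [ 51.87   0.11 -65.21] turn [ 0.   -0.23 -0.06] q [-0.15  0.6   0.4   1.64 -0.27  0.97  2.01]
[ 0.6  -0.25 -0.36]
```

Run:
```python
from h import *
from fit import world
snap("scene","s16");p=P()["fixture"]
out=[]
for f,u0,v0,w,h,sc in(("w16",245,130,150,120,3.3),("s16",315,135,75,80,6.6)):
    K,E=cal(f);im=cv2.resize(cv2.imread(f"pics/{f}.png")[v0:v0+h,u0:u0+w],None,fx=sc,fy=sc,interpolation=cv2.INTER_CUBIC)
    for t,col in((1.19,(255,0,255)),):
        L=[(-73+a*np.cos(t)-r*np.sin(t),y,74+r*np.cos(t)+a*np.sin(t)) for a,r,y in((3,46,-9),(3,117,-9),(3,117,9),(3,46,9))]
        cv2.polylines(im,[((proj(K,E,world(p,L))-[u0,v0]+.5)*sc).astype(int)],True,col,1,cv2.LINE_AA)
    t=env.state()["tcp_pos"];q=((proj(K,E,[t,t+[0,0,60]])-[u0,v0]+.5)*sc).astype(int);cv2.polylines(im,[q],False,(0,255,0),1)
    out.append(cv2.resize(im,(395,int(im.shape[0]*395/im.shape[1]))))
h=max(o.shape[0] for o in out);cv2.imwrite("pics/v16.png",np.hstack([cv2.copyMakeBorder(o,0,h-o.shape[0],0,0,0) for o in out]))
```

```text
(no output)
```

View pics/v16.png

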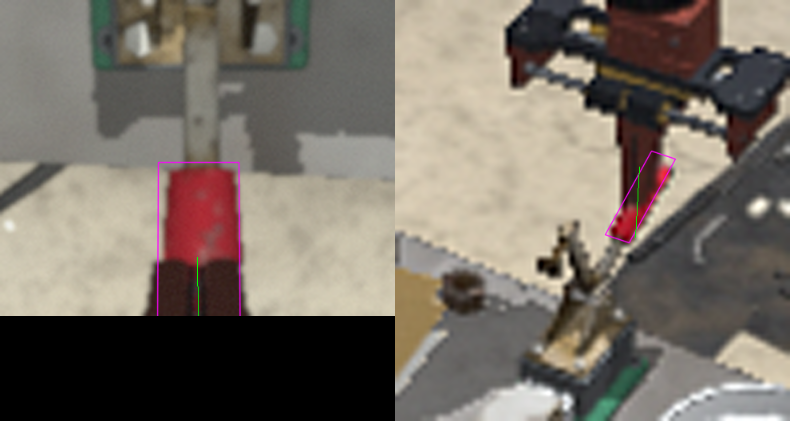

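The overlay matches theta 1.19 in both views: the grip fills the wireframe and the pad arm stands raised. I'll push a little further to feel the stop.

>>> play_rows([
  [0,0,2,0,0,0,1],
  [0,0,2,0,0,0,1],
  [0,0,2,0,0,0,1],
  [0,0,0,0,0,0,1],
])

```text
clock: 16.25
tcp_pos: [645.6, -130.1, 69.0]
tcp_rot: [-0.047, 0.999, -0.0, -0.001]
force: [0.3, 1.1, 3.9]
width: 0.009
gripper_force: 1.8
```

>>> play_rows([
  [0,0,2,0,0,0,1],
  [0,0,2,0,0,0,1],
  [0,0,2,0,0,0,1],
  [0,0,0,0,0,0,1],
])

```text
clock: 16.65
tcp_pos: [646.3, -130.2, 67.7]
tcp_rot: [-0.046, 0.999, 0.0, 0.0]
force: [-11.0, 3.0, 35.0]
width: 0.004
gripper_force: 17.4
```

The force (-11, +35) is normal to the lever face at its stop, so the clamp is fully open. The contact height and the finger spacing in the picture (88 mm spans 161 px, so depth 170 rather than 210) both put the real fingertips about 38 mm above the reported TCP. I'll verify this on the tube's top, which is at z 50.

>>> play_rows([
  [0,0,-20,0,0,0,1],
  [0,0,-40,0,0,0,1],
  [0,0,-40,0,0,0,1],
  [0,0,-40,0,0,0,1],
  [40,0,0,0,0,0,1],
  [45,0,0,0,0,0,1],
  [45,0,0,0,0,0,1],
  [45,0,0,0,0,0,1],
  [30,0,0,0,0,0,1],
  [0,0,40,0,0,0,1],
  [0,0,40,0,0,0,1],
  [0,0,40,0,0,0,1],
  [0,0,20,0,0,0,1],
  [0,0,10,0,0,0,1],
  [0,0,0,0,0,0,1],
])

```text
clock: 18.15
tcp_pos: [440.1, -149.1, 52.5]
tcp_rot: [-0.046, 0.999, 0.0, -0.003]
force: [0.0, -0.6, 0.4]
width: 0.007
gripper_force: 0.0
```

```bash
python3 -c "
from h import *
to(*fx(55,0),12,185.4);s=env.state();print(s['width'],s['force'])"
```

```text
pos [ 440.08 -149.1    52.54] shift [-7.51 -0.31 40.49] turn [ 0.02 -0.35 -0.07] q [-0.14  0.34  0.44  2.13 -0.21  0.72  2.1 ]
0.006768807261008646 [ 0.02 -0.57  0.45]
```

>>> play_rows([
  [-3,0,6,0,0,0,1],
  [-3,0,6,0,0,0,1],
  [0,0,6,0,0,0,1],
  [0,0,6,0,0,0,1],
  [0,0,5,0,0,0,1],
  [0,0,0,0,0,0,1],
])

```text
clock: 18.75
tcp_pos: [446.4, -148.5, 23.8]
tcp_rot: [-0.047, 0.999, 0.0, -0.002]
force: [-1.2, -0.2, -0.8]
width: 0.005
gripper_force: 0.0
```

>>> play_rows([
  [0,0,4,0,0,0,1],
  [0,0,4,0,0,0,1],
  [0,0,3,0,0,0,1],
  [0,0,0,0,0,0,1],
])

```text
clock: 19.15
tcp_pos: [446.9, -148.6, 13.3]
tcp_rot: [-0.047, 0.999, -0.0, -0.002]
force: [0.5, -0.5, -0.7]
width: 0.003
gripper_force: 0.0
```

>>> play_rows([
  [0,0,2,0,0,0,1],
  [0,0,2,0,0,0,1],
  [0,0,1,0,0,0,1],
  [0,0,0,0,0,0,1],
])

```text
clock: 19.55
tcp_pos: [447.2, -148.5, 12.8]
tcp_rot: [-0.046, 0.999, 0.001, -0.001]
force: [-20.2, 5.8, 70.6]
width: 0.002
gripper_force: 35.5
```

Confirmed: the tip is 37 mm above the reported TCP. Now I'll open and grasp the large tube.

>>> play_rows([
  [0,0,-10,0,0,0,-1],
  [-3,0,-20,0,0,0,-1],
  [0,0,0,0,0,0,-1],
  [0,0,0,0,0,0,-1],
  [0,0,0,0,0,0,-1],
  [0,0,0,0,0,0,-1],
  [0,0,0,0,0,0,-1],
  [0,0,0,0,0,0,-1],
])

```text
clock: 20.35
tcp_pos: [449.7, -148.3, 38.1]
tcp_rot: [-0.047, 0.999, -0.0, -0.002]
force: [0.6, 1.1, -0.9]
width: 0.692
gripper_force: 0.0
```

```bash
python3 -c "
from h import *
to(*fx(52,0),-17,185.4);s=env.state();print(s['width'],s['force'])"
```

```text
pos [ 449.73 -148.3    38.1 ] shift [-0.81 -0.2  55.1 ] turn [ 0.01 -0.24 -0.07] q [-0.13  0.38  0.43  2.12 -0.24  0.69  2.12]
0.6920163222342627 [ 0.6   1.08 -0.9 ]
```

>>> play_rows([
  [0,0,5,0,0,0,-1],
  [0,0,10,0,0,0,-1],
  [0,0,15,0,0,0,-1],
  [0,0,15,0,0,0,-0.8],
  [0,0,10,0,0,0,-0.6],
  [0,0,0,0,0,0,1],
  [0,0,0,0,0,0,1],
  [0,0,0,0,0,0,1],
  [0,0,0,0,0,0,1],
  [0,0,0,0,0,0,1],
  [0,0,0,0,0,0,1],
  [0,0,0,0,0,0,1],
], grip_force=30)

```text
clock: 21.55
tcp_pos: [450.3, -148.3, -16.0]
tcp_rot: [-0.047, 0.999, -0.0, -0.001]
force: [-1.4, 1.1, 5.5]
width: 0.456
gripper_force: 30.0
```

The tube is gripped at 40 mm. I'll lift it, carry it over the cradle, and turn 96°.

>>> play_rows([
  [0,0,-5,0,0,0,1],
  [0,0,-15,0,0,0,1],
  [0,0,-25,0,0,0,1],
  [0,0,-30,0,0,0,1],
  [0,0,-30,0,0,0,1],
  [-2,-20,-5,0,0,0,1],
  [-6,-35,0,0,0,0,1],
  [-6,-35,0,0,0,0,1],
  [-6,-35,0,0,0,0,1],
  [-6,-35,0,0,0,0,1],
  [-6,-35,0,0,0,0,1],
  [-6,-35,0,0,0,0,1],
  [-6,-35,0,0,0,0,1],
  [-4,-37,0,0,0,0,1],
  [0,0,0,0,0,6,1],
  [0,0,0,0,0,8,1],
  [0,0,0,0,0,8,1],
  [0,0,0,0,0,8,1],
  [0,0,0,0,0,8,1],
  [0,0,0,0,0,8,1],
])

```text
clock: 23.55
tcp_pos: [525.6, -443.9, 92.7]
tcp_rot: [0.35, 0.937, -0.0, -0.002]
force: [0.4, -0.5, -3.8]
width: 0.456
gripper_force: 30.0
```

>>> play_rows([
  [0,0,0,0,0,8,1],
  [0,0,0,0,0,8,1],
  [0,0,0,0,0,8,1],
  [0,0,0,0,0,8,1],
  [0,0,0,0,0,8,1],
  [0,0,0,0,0,8,1],
  [0,0,0,0,0,2,1],
  [0,0,0,0,0,0,1],
  [0,0,0,0,0,0,1],
])

```text
clock: 24.45
tcp_pos: [526.0, -444.3, 93.1]
tcp_rot: [0.71, 0.704, -0.001, -0.001]
force: [1.1, -0.0, -2.3]
width: 0.453
gripper_force: 30.0
```

```bash
cat >> h.py <<'E'
def cr(x,y):
    p=P()["cradle"];a=p[2];return p[0]+x*np.cos(a)-y*np.sin(a),p[1]+x*np.sin(a)+y*np.cos(a)
E
python3 -c "
from h import *
to(*cr(35,0),-3,89.3);s=env.state();print(s['width'],s['force'])"
```

```text
pos [ 525.98 -444.27   93.1 ] shift [-0.82  0.63 96.1 ] turn [-0.22  0.    0.22] q [ 0.09  0.76  0.89  1.56 -0.63  1.14  1.12]
0.4531014308342075 [ 1.09 -0.   -2.34]
```

>>> play_rows([
  [-0.8,0.6,15,0,0,0.2,1],
  [0,0,25,0,0,0,1],
  [0,0,25,0,0,0,1],
  [0,0,15,0,0,0,1],
  [0,0,8,0,0,0,1],
  [0,0,4,0,0,0,1],
  [0,0,0,0,0,0,1],
])

```text
clock: 25.15
tcp_pos: [526.4, -445.6, 1.4]
tcp_rot: [0.712, 0.702, -0.001, -0.001]
force: [1.2, -0.3, -3.0]
width: 0.455
gripper_force: 30.0
```

>>> play_rows([
  [0,0,1.5,0,0,0,1],
  [0,0,1,0,0,0,1],
  [0,0,0.7,0,0,0,1],
  [0,0,0,0,0,0,1],
])

```text
clock: 25.55
tcp_pos: [526.5, -445.3, -1.6]
tcp_rot: [0.712, 0.702, -0.001, -0.001]
force: [-0.7, 0.5, -2.8]
width: 0.457
gripper_force: 30.0
```

>>> play_rows([
  [0,0,0.7,0,0,0,1],
  [0,0,0.5,0,0,0,1],
  [0,0,0,0,0,0,1],
])

```text
clock: 25.85
tcp_pos: [526.6, -445.4, -1.9]
tcp_rot: [0.712, 0.702, -0.001, -0.001]
force: [-1.8, 2.1, 5.2]
width: 0.457
gripper_force: 30.0
```

>>> play_rows([
  [0,0,0,0,0,0,-0.4],
  [0,0,0,0,0,0,-0.4],
  [0,0,0,0,0,0,-0.4],
  [0,0,-10,0,0,0,-0.4],
  [0,0,-30,0,0,0,-0.4],
  [0,0,-40,0,0,0,-0.4],
  [0,0,-45,0,0,0,-0.4],
  [0,0,-47,0,0,0,-0.4],
  [30,4,0,0,0,0,-0.4],
  [40,4.5,0,0,0,0,-0.4],
  [40,4.5,0,0,0,0,-0.4],
  [40,4.5,0,0,0,0,-0.4],
  [40,4.5,0,0,0,0,-0.4],
  [40,4.5,0,0,0,0,-0.4],
  [40,4.5,0,0,0,0,-0.4],
  [40,4.5,0,0,0,0,-0.4],
  [40,4.5,0,0,0,0,-0.4],
  [40,4.5,0,0,0,0,-0.4],
  [40,4.5,0,0,0,0,-0.4],
  [40,4.5,0,0,0,0,-0.4],
])

```text
clock: 27.85
tcp_pos: [587.6, 25.4, 169.4]
tcp_rot: [0.712, 0.702, -0.001, -0.001]
force: [-0.3, 0.1, -0.1]
width: 0.698
gripper_force: 0.0
```

>>> play_rows([
  [40,4,0,0,0,0,-0.4],
  [27,3,0,0,0,5,-0.4],
  [0,0,0,0,0,4.4,-0.4],
  [0,0,0,0,0,0,-0.4],
  [0,0,0,0,0,0,-0.4],
])

```text
clock: 28.35
tcp_pos: [595.5, 90.0, 169.0]
tcp_rot: [0.767, 0.642, -0.001, -0.001]
force: [-0.7, 0.6, 0.0]
width: 0.702
gripper_force: 0.0
```

```bash
python3 -c "
from h import *
p=P()['tube_small'];to(p[0],p[1],-32,79.9);s=env.state();print(s['width'],s['force'])
print(P())"
```

```text
pos [595.5   89.95 168.98] shift [  0.94  -0.75 200.98] turn [-0.16  0.07 -0.09] q [-0.96  0.6   1.1   1.72 -0.57  1.19  0.12]
0.7018532627021404 [-0.67  0.62  0.02]
{'fixture': [502.08964092450555, -143.49562021505008, 3.236669793698112], 'cradle': [491.2311457773537, -444.67952946340256, -0.011798375102014046], 'dish': [552.39373524128, -284.99485453636555, 0.011596217688266507], 'tray': [385.301877350853, -280.47872348843504, -0.29810371241809347], 'tube_small': [594.3168054654702, 90.87889130031614, -0.1761938104870751], 'zinc': [594.7815432849243, 315.51244822596846, 1.6126714353694165], 'rusty': [592.3298243878351, -18.276336302890613, 1.518982799958357], 'tape': [585.9055962303344, 217.00913356959816, -0.06961947060584488]}
```

>>> play_rows([
  [2.5,-0.7,40,0,0,0,-0.4],
  [0,0,45,0,0,0,-0.4],
  [0,0,45,0,0,0,-0.4],
  [0,0,40,0,0,0,-0.4],
  [0,0,18,0,0,0,-0.4],
  [0,0,9,0,0,0,-0.4],
  [0,0,0,0,0,0,-0.4],
])

```text
clock: 29.05
tcp_pos: [594.9, 92.6, -28.2]
tcp_rot: [0.768, 0.641, -0.001, -0.001]
force: [-0.4, 0.4, 0.5]
width: 0.699
gripper_force: 0.0
```

>>> play_rows([
  [0,0,0,0,0,0,1],
  [0,0,0,0,0,0,1],
  [0,0,0,0,0,0,1],
  [0,0,0,0,0,0,1],
  [0,0,0,0,0,0,1],
  [0,0,0,0,0,0,1],
  [0,0,0,0,0,0,1],
], grip_force=20)

```text
clock: 29.75
tcp_pos: [595.5, 93.4, -27.8]
tcp_rot: [0.767, 0.641, -0.001, -0.001]
force: [0.4, 0.5, 6.5]
width: 0.283
gripper_force: 20.0
```

>>> play_rows([
  [0,0,-10,0,0,0,1],
  [0,0,-30,0,0,0,1],
  [0,0,-45,0,0,0,1],
  [0,0,-45,0,0,0,1],
  [0,0,-45,0,0,-4.7,1],
  [0,0,-25,0,0,-4.7,1],
  [-20,-5,0,0,0,0,1],
  [-40,-10,0,0,0,0,1],
  [-40,-10,0,0,0,0,1],
  [-40,-10,0,0,0,0,1],
  [-40,-10,0,0,0,0,1],
  [-40,-10,0,0,0,0,1],
  [-40,-10,0,0,0,0,1],
  [-40,-10,0,0,0,0,1],
  [-40,-10,0,0,0,0,1],
  [-40,-10,0,0,0,0,1],
  [-40,-10,0,0,0,0,1],
  [-40,-10,0,0,0,0,1],
  [-40,-10,0,0,0,0,1],
  [-39,-8,0,0,0,0,1],
])

```text
clock: 31.75
tcp_pos: [451.1, -444.9, 170.6]
tcp_rot: [0.714, 0.701, -0.001, -0.003]
force: [0.5, -0.9, -1.4]
width: 0.284
gripper_force: 20.0
```

>>> play_rows([
  [0,0,0,0,0,0,1],
  [0,0,0,0,0,0,1],
])

```text
clock: 31.95
tcp_pos: [451.4, -444.4, 170.7]
tcp_rot: [0.714, 0.7, -0.002, -0.003]
force: [-0.1, 0.5, -1.6]
width: 0.283
gripper_force: 20.0
```

```bash
python3 -c "
from h import *
to(*cr(-35,0),-4,89.3);s=env.state();print(s['width'],s['force'])
to(*cr(-35,40),170,89.3)
snap('wrist','w17')
im=cv2.imread('pics/w17.png');cv2.imwrite('pics/w17b.png',cv2.resize(im[40:240,120:520],None,fx=2,fy=2,interpolation=cv2.INTER_CUBIC))
K,E=cal('w17')
for l in [(35+a,b,64) for a in(-20,20) for b in(-55,55)]: print(l,proj(K,E,[*cr(*l[:2]),64])[0]*2-[240,80])
for l in [(a,b,48) for a in(-70,0,70) for b in(-28,28)]: print(l,proj(K,E,[*cr(*l[:2]),48])[0]*2-[240,80])
"
```

```text
pos [ 451.36 -444.37  170.68] shift [ -0.     5.94 174.65] turn [-0.35 -0.07 -0.46] q [ 0.06  0.6   0.98  1.63 -0.53  1.2   1.14]
0.2833938593033108 [-0.14  0.5  -1.63]
pos [ 451.36 -444.37  170.68] shift [40.2   4.54  0.7 ] turn [-0.35 -0.07 -0.46] q [ 0.06  0.6   0.98  1.63 -0.53  1.2   1.14]
(15, -55, 64) [507.54 402.69]
(15, 55, 64) [515.83 187.7 ]
(55, -55, 64) [584.19 402.32]
(55, 55, 64) [599.58 187.06]
(-70, -28, 48) [346.35 345.37]
(-70, 28, 48) [343.24 241.23]
(0, -28, 48) [476.54 344.64]
(0, 28, 48) [479.11 240.28]
(70, -28, 48) [607.17 343.9 ]
(70, 28, 48) [615.47 239.33]
```

View pics/w17b.png

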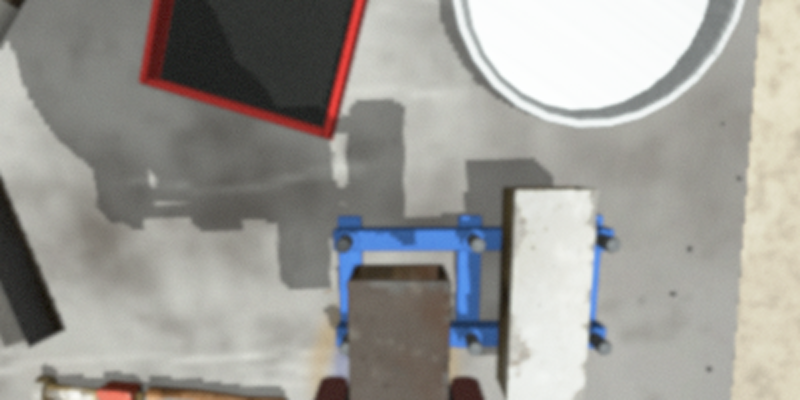

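The large tube lies square in its bay, with its near edge at row 188 against 187 predicted. The pins agree to about 1.5 mm, and the tray's near corners are at (330,135) and (145,80). Next I'll check how the small tube is centred in the grip.

```bash
python3 -c "
from h import *
K,E=cal('w17')
for d in(42,45,48): print(d,proj(K,E,[[451.4-12,-444.4+d,223.7],[451.4+12,-444.4+d,223.7],[451.4,-444.4+d,198.7]])*2-[240,80])
print(ray(K,E,(np.array([[330,135],[145,80]])+[240,80])/2,22))
from fit import world
print(world(P()['tray'],[(52,68,22),(52,-68,22),(-52,68,22),(-52,-68,22)]))
"
```

```text
42 [[347.82 274.85]
 [449.14 273.  ]
 [399.   258.08]]
45 [[347.31 262.29]
 [449.15 260.41]
 [398.79 247.22]]
48 [[346.8  249.6 ]
 [449.17 247.69]
 [398.58 236.26]]
[[ 414.33 -362.18   22.  ]
 [ 318.55 -332.64   22.  ]]
[[ 454.98 -230.75   22.  ]
 [ 415.04 -360.75   22.  ]
 [ 355.57 -200.21   22.  ]
 [ 315.62 -330.21   22.  ]]
```

>>> play_rows([
  [0,3,30,-0.2,0,-0.4,1],
  [0,3,40,-0.1,0,0,1],
  [0,0,45,0,0,0,1],
  [0,0,30,0,0,0,1],
  [0,0,15,0,0,0,1],
  [0,0,7,0,0,0,1],
  [0,0,4,0,0,0,1],
  [0,0,0,0,0,0,1],
])

```text
clock: 32.8
tcp_pos: [460.8, -444.0, 2.0]
tcp_rot: [0.71, 0.704, 0.001, 0.001]
force: [-0.4, 0.2, -1.4]
width: 0.284
gripper_force: 20.0
```

```bash
python3 -c "
from h import *
to(*cr(-35,0),-4,89.3)"
```

```text
pos [ 460.84 -444.      2.03] shift [-0.29 -4.62  6.02] turn [0.16 0.06 0.26] q [ 0.16  0.78  0.82  1.76 -0.71  0.92  1.27]
```

The small tube sits 4.5 mm off-centre in the grip along its length, so I'll correct for that while placing it.

>>> play_rows([
  [1.8,-2.3,0,0.1,0,0.2,1],
  [1.9,-2.3,0,0,0,0,1],
  [0,0,2,0,0,0,1],
  [0,0,1.5,0,0,0,1],
  [0,0,1,0,0,0,1],
  [0,0,0.5,0,0,0,1],
  [0,0,0,0,0,0,1],
])

```text
clock: 33.5
tcp_pos: [455.7, -440.0, -3.8]
tcp_rot: [0.711, 0.703, -0.0, 0.0]
force: [-0.5, 0.9, 0.0]
width: 0.283
gripper_force: 20.0
```

```bash
python3 -c "
from h import *
to(*cr(-35,0),-4,89.3)"
```

```text
pos [ 455.72 -439.97   -3.8 ] shift [-4.29  0.57  0.2 ] turn [0.   0.01 0.04] q [ 0.15  0.78  0.82  1.77 -0.71  0.91  1.28]
```

>>> play_rows([
  [0,0,0.5,0,0,0,1],
  [0,0,0.5,0,0,0,1],
  [0,0,0,0,0,0,1],
])

```text
clock: 33.8
tcp_pos: [455.8, -440.0, -3.9]
tcp_rot: [0.711, 0.703, 0.0, 0.0]
force: [-3.2, 3.8, 8.9]
width: 0.286
gripper_force: 20.0
```

>>> play_rows([
  [0,0,0,0,0,0,-0.2],
  [0,0,0,0,0,0,-0.2],
  [0,0,0,0,0,0,-0.2],
  [0,0,-10,0,0,0,-0.2],
  [0,0,-35,0,0,0,-0.2],
  [0,0,-45,0,0,0,-0.2],
  [0,0,-45,0,0,0,-0.2],
  [0,0,-35,0,0,0,-0.2],
  [25,8,0,0,0,0,-0.2],
  [40,12.5,0,0,0,0,-0.2],
  [40,12.5,0,0,0,0,-0.2],
  [40,12.5,0,0,0,0,-0.2],
  [40,12.5,0,0,0,0,-0.2],
  [40,12.5,0,0,0,0,-0.2],
  [40,12.5,0,0,0,0,-0.2],
  [40,12.5,0,0,0,0,-0.2],
  [40,12.5,0,0,0,0,-0.2],
  [40,12.5,0,0,0,0,-0.2],
  [38,11,0,0,0,2.3,-0.2],
  [0,0,0,0,0,0,-0.2],
])

```text
clock: 35.8
tcp_pos: [593.6, -11.5, 164.6]
tcp_rot: [0.722, 0.691, 0.0, -0.001]
force: [-0.3, 0.6, -1.3]
width: 0.603
gripper_force: 0.0
```

>>> play_rows([
  [0,0,0,0,0,0,-0.2],
  [0,0,0,0,0,0,-0.2],
])

```text
clock: 36.0
tcp_pos: [591.7, -20.1, 165.5]
tcp_rot: [0.726, 0.688, -0.0, 0.0]
force: [0.1, -1.1, 0.3]
width: 0.603
gripper_force: 0.0
```

```bash
python3 -c "
from h import *
p=P()['rusty'];to(p[0],p[1],-34,87);s=env.state();print(s['width'])
snap('wrist','w18')"
```

```text
pos [591.7  -20.07 165.49] shift [  2.     0.45 199.49] turn [ 0.02  0.05 -0.05] q [-0.78  0.56  1.07  1.75 -0.53  1.15  0.4 ]
0.6025042999307988
```

>>> play_rows([
  [1,0.4,40,0,0,0,-0.2],
  [0,0,45,0,0,0,-0.2],
  [0,0,45,0,0,0,-0.2],
  [0,0,40,0,0,0,-0.2],
  [0,0,18,0,0,0,-0.2],
  [0,0,8,0,0,0,-0.2],
  [0,0,2,0,0,0,-0.2],
  [0,0,0,0,0,0,-0.2],
])

```text
clock: 36.85
tcp_pos: [593.7, -18.1, -31.6]
tcp_rot: [0.725, 0.688, 0.001, 0.001]
force: [-0.5, 0.1, -0.1]
width: 0.597
gripper_force: 0.0
```

>>> play_rows([
  [0,0,0,0,0,0,1],
  [0,0,0,0,0,0,1],
  [0,0,0,0,0,0,1],
  [0,0,0,0,0,0,1],
  [0,0,0,0,0,0,1],
  [0,0,0,0,0,0,1],
])

```text
clock: 37.45
tcp_pos: [593.3, -17.4, -32.2]
tcp_rot: [0.725, 0.689, 0.001, 0.0]
force: [-0.6, 0.6, 6.6]
width: 0.347
gripper_force: 20.0
```

>>> play_rows([
  [0,0,-10,0,0,0,1],
  [0,0,-30,0,0,0,1],
  [0,0,-45,0,0,0,1],
  [0,0,-45,0,0,0,1],
  [0,0,-40,0,0,0,1],
  [0,0,-20,0,0,0,1],
  [-24,-3.2,0,0,0,0,1],
  [-40,-5,0,0,0,0,1],
  [-40,-5,0,0,0,0,1],
  [-40,-5,0,0,0,0,1],
  [-40,-5,0,0,0,0,1],
  [-40,-5,0,0,0,0,1],
  [-20,0,0,0,0,0,1],
  [0,0,0,0,0,0,1],
  [0,0,0,0,0,0,1],
  [0,0,0,0,0,0,1],
])

```text
clock: 39.05
tcp_pos: [552.1, -258.1, 156.9]
tcp_rot: [0.725, 0.689, 0.0, -0.0]
force: [-1.1, -0.8, -0.2]
width: 0.345
gripper_force: 20.0
```

```bash
python3 -c "
from h import *
to(552.4,-260,-28,87);print(env.state()['width'])"
```

```text
pos [ 552.14 -258.06  156.93] shift [ -2.04   0.42 184.93] turn [-0.02 -0.03  0.14] q [-0.32  0.58  1.01  1.71 -0.54  1.15  0.8 ]
0.3453308195298893
```

>>> play_rows([
  [-2,0.4,30,0,0,0,1],
  [0,0,45,0,0,0,1],
  [0,0,45,0,0,0,1],
  [0,0,35,0,0,0,1],
  [0,0,17,0,0,0,1],
  [0,0,8,0,0,0,1],
  [0,0,2,0,0,0,1],
  [0,0,0,0,0,0,1],
])

```text
clock: 39.85
tcp_pos: [553.0, -262.1, -23.6]
tcp_rot: [0.725, 0.689, 0.0, 0.001]
force: [1.0, -0.4, -0.6]
width: 0.348
gripper_force: 20.0
```

>>> play_rows([
  [0,0,1,0,0,0,1],
  [0,0,0.7,0,0,0,1],
  [0,0,0.5,0,0,0,1],
  [0,0,0,0,0,0,1],
])

```text
clock: 40.25
tcp_pos: [552.2, -261.8, -26.8]
tcp_rot: [0.725, 0.689, 0.0, 0.0]
force: [-1.2, 0.1, -0.8]
width: 0.343
gripper_force: 20.0
```

>>> play_rows([
  [1,0,0.6,0,0,0,1],
  [0,0,0.5,0,0,0,1],
  [0,0,0.4,0,0,0,1],
  [0,0,0,0,0,0,1],
])

```text
clock: 40.65
tcp_pos: [552.2, -260.6, -28.2]
tcp_rot: [0.725, 0.689, 0.0, -0.0]
force: [-2.4, 1.8, 5.0]
width: 0.346
gripper_force: 20.0
```

>>> play_rows([
  [0,0,0,0,0,0,0.05],
  [0,0,0,0,0,0,0.05],
  [0,0,0,0,0,0,0.05],
  [0,0,-10,0,0,0,0.05],
  [0,0,-30,0,0,0,-0.3],
  [0,0,-45,0,0,0,-0.3],
  [0,0,-45,0,0,0,-0.3],
  [0,0,-45,0,0,0,-0.3],
  [0,0,-20,0,0,0,-0.3],
  [37,0.8,0,0,0,0,-0.3],
  [40,0.9,0,0,0,0,-0.3],
  [40,0.9,0,0,0,0,-0.3],
  [40,0.9,0,0,0,0,-0.3],
  [40,0.9,0,0,0,0,-0.3],
  [40,0.9,0,0,0,0,-0.3],
  [40,0.9,0,0,0,0,-0.3],
  [40,0.9,0,0,0,0,-0.3],
  [40,0.9,0,0,0,0,-0.3],
  [40,0.9,0,0,0,0,-0.3],
  [40,0.9,0,0,0,0,-0.3],
])

```text
clock: 42.65
tcp_pos: [584.3, 176.7, 167.0]
tcp_rot: [0.725, 0.689, 0.0, 0.0]
force: [0.7, -1.1, 0.9]
width: 0.653
gripper_force: 0.0
```

>>> play_rows([
  [40,0.9,0,0,0,0,-0.3],
  [40,0.9,0,0,0,0,-0.3],
  [40,0.9,0,0,0,0,-0.3],
  [20,0.9,0,0,0,-5.4,-0.3],
  [0,0,0,0,0,0,-0.3],
  [0,0,0,0,0,0,-0.3],
  [0,0,0,0,0,0,-0.3],
])

```text
clock: 43.35
tcp_pos: [595.6, 312.5, 166.8]
tcp_rot: [0.693, 0.721, -0.0, 0.0]
force: [0.5, -0.2, -1.0]
width: 0.649
gripper_force: 0.0
```

```bash
python3 -c "
from h import *
p=P()['zinc'];to(p[0],p[1],-34,92.4);print(env.state()['width'])"
```

```text
pos [595.63 312.53 166.77] shift [  3.17  -0.81 200.77] turn [ 0.02  0.04 -0.2 ] q [-1.16  0.69  1.01  1.54 -0.61  1.25 -0.02]
0.6492399334846822
```

>>> play_rows([
  [2.5,-0.8,40,0,0,0,-0.3],
  [0,0,45,0,0,0,-0.3],
  [0,0,45,0,0,0,-0.3],
  [0,0,40,0,0,0,-0.3],
  [0,0,18,0,0,0,-0.3],
  [0,0,8,0,0,0,-0.3],
  [0,0,2,0,0,0,-0.3],
  [0,0,0,0,0,0,-0.3],
])

```text
clock: 44.15
tcp_pos: [595.7, 317.3, -30.1]
tcp_rot: [0.692, 0.722, 0.001, 0.001]
force: [1.0, -0.0, 0.7]
width: 0.647
gripper_force: 0.0
```

>>> play_rows([
  [0,0,0,0,0,0,1],
  [0,0,0,0,0,0,1],
  [0,0,0,0,0,0,1],
  [0,0,0,0,0,0,1],
  [0,0,0,0,0,0,1],
  [0,0,0,0,0,0,1],
])

```text
clock: 44.75
tcp_pos: [595.2, 317.7, -30.7]
tcp_rot: [0.692, 0.722, 0.001, 0.0]
force: [0.6, 0.9, 6.2]
width: 0.408
gripper_force: 20.0
```

>>> play_rows([
  [0,0,-10,0,0,0,1],
  [0,0,-30,0,0,0,1],
  [0,0,-45,0,0,0,1],
  [0,0,-45,0,0,0,1],
  [0,0,-45,0,0,0,1],
  [0,0,-25,0,0,0,1],
  [-26,-4.2,0,0,0,0,1],
  [-40,-5,0,0,0,0,1],
  [-40,-5,0,0,0,0,1],
  [-40,-5,0,0,0,0,1],
  [-40,-5,0,0,0,0,1],
  [-40,-5,0,0,0,0,1],
  [-40,-5,0,0,0,0,1],
  [-40,-4,0,0,0,0,1],
  [-40,-4,0,0,0,0,1],
  [-40,-4,0,0,0,0,1],
  [-40,-4,0,0,0,0,1],
  [-40,-4,0,0,0,0,1],
  [-40,-4,0,0,0,0,1],
  [-40,-4,0,0,0,0,1],
])

```text
clock: 46.75
tcp_pos: [554.7, -232.3, 168.6]
tcp_rot: [0.692, 0.722, -0.0, -0.0]
force: [-0.6, -0.5, -0.8]
width: 0.405
gripper_force: 20.0
```

>>> play_rows([
  [-40,-4,0,0,0,0,1],
  [-40,-4,0,0,0,0,1],
  [0,0,0,0,0,0,1],
  [0,0,0,0,0,0,1],
  [0,0,0,0,0,0,1],
])

```text
clock: 47.25
tcp_pos: [551.0, -309.8, 168.2]
tcp_rot: [0.692, 0.722, 0.0, -0.0]
force: [-0.1, 0.2, -1.4]
width: 0.409
gripper_force: 20.0
```

```bash
python3 -c "
from h import *
to(552.4,-311,-26,90);print(env.state()['width'])
snap('wrist','w19')"
```

```text
pos [ 551.03 -309.78  168.2 ] shift [ -1.45   1.4  194.2 ] turn [-0.02 -0.05  2.5 ] q [-0.2   0.6   0.98  1.64 -0.53  1.19  0.95]
0.4086720896217209
```

```bash
python3 -c "
from h import *
K,E=cal('w19');im=cv2.imread('pics/w19.png').astype(int)
best=None
t=np.linspace(0,2*np.pi,60);d=P()['dish'];c=proj(K,E,np.c_[d[0]+58*np.cos(t),d[1]+58*np.sin(t),0*t+4]).astype(np.int32)
M=np.zeros(im.shape[:2],np.uint8);cv2.fillConvexPoly(M,c,1)
m=((im[:,:,2]-im[:,:,0]>18)&(im.sum(2)<420)&(M>0)).astype(np.uint8)
n,l,st,ce=cv2.connectedComponentsWithStats(m)
for k in np.argsort(-st[1:,4])[:3]+1: print(st[k],ce[k],ray(K,E,ce[k],18))
print(proj(K,E,[[552.2,-261,20],[552.2,-311,20]]))
"
```

```text
[311 127  16   9  63] [318.51 130.67] [[ 546.52 -252.63   18.  ]]
[328 131   6  20  55] [331.09 140.31] [[ 560.81 -262.37   18.  ]]
[321 153   1   1   1] [321. 153.] [[ 550.35 -276.72   18.  ]]
[[323.36 138.8 ]
 [321.26 183.67]]
```

>>> play_rows([
  [-1.4,1.4,30,0,0,2.5,1],
  [0,0,45,0,0,0,1],
  [0,0,45,0,0,0,1],
  [0,0,40,0,0,0,1],
  [0,0,18,0,0,0,1],
  [0,0,9,0,0,0,1],
  [0,0,3,0,0,0,1],
  [0,0,0,0,0,0,1],
])

```text
clock: 48.1
tcp_pos: [553.3, -312.9, -20.3]
tcp_rot: [0.707, 0.707, 0.0, 0.001]
force: [0.4, -0.5, 0.0]
width: 0.409
gripper_force: 20.0
```

>>> play_rows([
  [1,0,2,0,0,0,1],
  [0,0,2,0,0,0,1],
  [0,0,1,0,0,0,1],
  [0,0,0.7,0,0,0,1],
  [0,0,0,0,0,0,1],
])

```text
clock: 48.6
tcp_pos: [552.6, -311.6, -26.8]
tcp_rot: [0.707, 0.707, 0.0, 0.0]
force: [-1.4, 1.7, 3.8]
width: 0.407
gripper_force: 20.0
```

>>> play_rows([
  [0,0,0.5,0,0,0,1],
  [0,0,0.4,0,0,0,1],
  [0,0,0,0,0,0,1],
])

```text
clock: 48.9
tcp_pos: [552.6, -311.6, -26.8]
tcp_rot: [0.708, 0.707, 0.001, 0.0]
force: [-3.2, 3.4, 14.4]
width: 0.408
gripper_force: 20.0
```

>>> play_rows([
  [0,0,-0.5,0,0,0,-0.1],
  [0,0,0,0,0,0,-0.1],
  [0,0,0,0,0,0,-0.1],
  [0,0,-10,0,0,0,-0.1],
  [0,0,-30,0,0,0,-0.6],
  [0,0,-45,0,0,0,-0.6],
  [0,0,-45,0,0,0,-0.6],
  [0,0,-45,0,0,0,-0.6],
  [0,0,-20,0,0,0,-0.6],
  [30,2.4,0,0,0,0,-0.6],
  [40,2.4,0,0,0,0,-0.6],
  [40,2.4,0,0,0,0,-0.6],
  [40,2.4,0,0,0,0,-0.6],
  [40,2.4,0,0,0,0,-0.6],
  [40,2.4,0,0,0,0,-0.6],
  [40,2.4,0,0,0,0,-0.6],
  [40,2.4,0,0,0,0,-0.6],
  [40,2.4,0,0,0,0,-0.6],
  [40,2.4,0,0,0,0,-0.6],
  [40,2.4,0,0,0,0,-0.6],
])

```text
clock: 50.9
tcp_pos: [579.1, 120.0, 167.8]
tcp_rot: [0.708, 0.707, 0.0, 0.0]
force: [0.5, 0.1, 1.7]
width: 0.803
gripper_force: 0.0
```

>>> play_rows([
  [40,2.4,0,0,0,0,-0.6],
  [40,2.4,0,0,0,0,-0.6],
  [28,2.4,0,0,0,4,-0.6],
  [0,0,0,0,0,0,-0.6],
  [0,0,0,0,0,0,-0.6],
  [0,0,0,0,0,0,-0.6],
])

```text
clock: 51.5
tcp_pos: [586.6, 224.6, 167.6]
tcp_rot: [0.732, 0.681, -0.0, 0.0]
force: [0.7, -0.3, -0.2]
width: 0.799
gripper_force: 0.0
```

```bash
python3 -c "
from h import *
to(586.6,226,-5,86);print(env.state()['width'])
snap('wrist','w20');K,E=cal('w20')
im=cv2.imread('pics/w20.png').astype(int);m=((im[:,:,2]>120)&(im[:,:,1]>90)&(im[:,:,0]<0.55*im[:,:,2])).astype(np.uint8)
n,l,st,ce=cv2.connectedComponentsWithStats(m)
for k in np.argsort(-st[1:,4])[:3]+1: print(st[k],ce[k],ray(K,E,ce[k],40))
from fit import world
p=P()['tape']
print(proj(K,E,world(p,[(a,b,62) for a in(-18,18) for b in(-25,45)])),proj(K,E,world(p,[(a,b,0) for a in(-18,18) for b in(-25,45)])))
"
```

```text
pos [586.61 224.62 167.59] shift [  1.51  -0.18 172.58] turn [ 0.02  0.05 -0.15] q [-1.13  0.64  1.08  1.66 -0.59  1.21  0.01]
0.7992881517553332
[ 304  152   37   69 1717] [321.26 181.3 ] [[588.12 229.62  40.  ]]
[474 293  11  44 151] [479.96 317.64] [[766.26  50.27  40.  ]]
[155 316   9  21  87] [158.39 326.11] [[379.43  66.33  40.  ]]
[[302.58 221.58]
 [301.46 152.92]
 [337.65 221.51]
 [338.58 152.84]] [[305.19 205.55]
 [304.39 147.48]
 [334.73 205.49]
 [335.36 147.41]]
```

>>> play_rows([
  [0.5,1.6,40,0,0,0,-0.6],
  [0,0,45,0,0,0,-0.6],
  [0,0,40,0,0,0,-0.6],
  [0,0,28,0,0,0,-0.6],
  [0,0,13,0,0,0,-0.6],
  [0,0,6,0,0,0,-0.6],
  [0,0,0,0,0,0,-0.6],
])

```text
clock: 52.25
tcp_pos: [588.7, 226.2, -4.3]
tcp_rot: [0.732, 0.681, 0.0, 0.0]
force: [0.8, 0.8, 0.4]
width: 0.801
gripper_force: 0.0
```

>>> play_rows([
  [0,0,0,0,0,0,1],
  [0,0,0,0,0,0,1],
  [0,0,0,0,0,0,1],
  [0,0,0,0,0,0,1],
  [0,0,0,0,0,0,1],
  [0,0,0,0,0,0,1],
  [0,0,0,0,0,0,1],
], grip_force=35)

```text
clock: 52.95
tcp_pos: [588.4, 227.0, -4.5]
tcp_rot: [0.732, 0.682, 0.0, 0.0]
force: [-0.3, 0.4, 3.8]
width: 0.41
gripper_force: 34.3
```

>>> play_rows([
  [0,0,-8,0,0,0,1],
  [0,0,-25,0,0,0,1],
  [0,0,-40,0,0,0,1],
  [0,0,-45,0,0,0,1],
  [0,0,-40,0,0,0,1],
  [0,0,-22,0,0,0,1],
  [-18,-6,0,0,0,0,1],
  [-38,-12.2,0,0,0,0,1],
  [-38,-12.2,0,0,0,0,1],
  [-38,-12.2,0,0,0,0,1],
  [-38,-12.2,0,0,0,0,1],
  [-38,-12.2,0,0,0,0,1],
  [-38,-12.2,0,0,0,0,1],
  [-38,-12.2,0,0,0,0,1],
  [-38,-12.2,0,0,0,0,1],
  [-38,-12.2,0,0,0,0,1],
  [-38,-12.2,0,0,0,0,1],
  [-38,-12.2,0,0,0,0,1],
  [-38,-12.2,0,0,0,0,1],
  [-38,-12,0,0,0,0,1],
])

```text
clock: 54.95
tcp_pos: [386.7, -273.3, 175.4]
tcp_rot: [0.732, 0.682, 0.0, -0.0]
force: [0.7, 0.2, -2.4]
width: 0.411
gripper_force: 34.3
```

>>> play_rows([
  [0,0,0,0,0,6.5,1],
  [0,0,0,0,0,6.5,1],
  [0,0,0,0,0,0,1],
  [0,0,0,0,0,0,1],
])

```text
clock: 55.35
tcp_pos: [387.6, -272.0, 175.2]
tcp_rot: [0.803, 0.596, -0.0, -0.0]
force: [-0.5, -0.6, -3.0]
width: 0.413
gripper_force: 34.3
```

```bash
python3 -c "
from h import *
to(389.4,-272.7,2.5,72.9);print(env.state()['width'],env.state()['force'])"
```

```text
pos [ 387.6  -272.05  175.18] shift [ -0.02   2.01 172.68] turn [-0.03  0.03  0.22] q [-0.51  0.34  1.28  2.01 -0.37  1.06  0.65]
0.41286424699200747 [-0.5  -0.6  -2.99]
```

>>> play_rows([
  [0,2,35,0,0,0,1],
  [0,0,45,0,0,0,1],
  [0,0,40,0,0,0,1],
  [0,0,28,0,0,0,1],
  [0,0,13,0,0,0,1],
  [0,0,6,0,0,0,1],
  [0,0,3,0,0,0,1],
  [0,0,0,0,0,0,1],
])

```text
clock: 56.15
tcp_pos: [390.6, -273.1, 6.1]
tcp_rot: [0.804, 0.595, 0.0, 0.001]
force: [0.1, 0.0, -2.7]
width: 0.411
gripper_force: 34.3
```

>>> play_rows([
  [0,0,0.7,0,0,0,1],
  [0,0,0.5,0,0,0,1],
  [0,0,0.5,0,0,0,1],
  [0,0,0,0,0,0,1],
])

```text
clock: 56.55
tcp_pos: [390.0, -272.8, 3.8]
tcp_rot: [0.804, 0.595, 0.0, 0.0]
force: [0.3, 0.1, -3.1]
width: 0.415
gripper_force: 34.3
```

>>> play_rows([
  [0,0,0.6,0,0,0,1],
  [0,0,0.5,0,0,0,1],
  [0,0,0.5,0,0,0,1],
  [0,0,0.3,0,0,0,1],
  [0,0,0,0,0,0,1],
])

```text
clock: 57.05
tcp_pos: [389.9, -273.0, 2.3]
tcp_rot: [0.804, 0.594, 0.0, 0.0]
force: [-3.0, 2.5, 11.0]
width: 0.41
gripper_force: 34.4
```

>>> play_rows([
  [0,0,-0.3,0,0,0,-0.25],
  [0,0,0,0,0,0,-0.25],
  [0,0,0,0,0,0,-0.25],
  [0,0,-5,0,0,0,-0.25],
  [0,0,-20,0,0,0,-0.25],
  [0,0,-40,0,0,0,-0.25],
  [0,0,-45,0,0,0,-0.25],
  [0,0,-45,0,0,0,-0.25],
  [0,0,-45,0,0,0,-0.25],
  [0,0,-40,0,0,0,-0.25],
  [-40,30,-20,0,0,-6.5,-0.25],
  [-40,30,-20,0,0,-6.5,-0.25],
  [0,30,0,0,0,0,-0.25],
  [0,0,0,0,0,0,-0.25],
  [0,0,0,0,0,0,-0.25],
])

```text
clock: 58.55
tcp_pos: [448.4, -346.0, 273.1]
tcp_rot: [0.747, 0.665, -0.002, 0.001]
force: [-1.2, -0.3, 0.8]
width: 0.623
gripper_force: 0.0
```

Run:
```python
from h import *
from fit import world
s,c=snap("wrist","w21");print(s["tcp_pos"],s["force"])
snap("top","t21");snap("scene","s21")
K,E=cal("w21");p=P()
im=cv2.resize(cv2.imread("pics/w21.png"),(640,400))
b=cv2.imread("pics/w21.png")[0:300,120:520]
b=cv2.resize(b,None,fx=1.55,fy=1.55,interpolation=cv2.INTER_CUBIC)
t=cv2.imread("pics/t21.png")[135:265,330:480];t=cv2.resize(t,None,fx=2,fy=2,interpolation=cv2.INTER_CUBIC)
sc=cv2.imread("pics/s21.png")[140:290,305:450];sc=cv2.resize(sc,(300,310))
top=b;print(top.shape)
r=cv2.resize(cv2.imread("pics/s21.png")[145:285,310:450],(400,400),interpolation=cv2.INTER_CUBIC)
b2=cv2.resize(cv2.imread("pics/w21.png")[0:250,:],(800,312),interpolation=cv2.INTER_CUBIC)
a2=cv2.resize(cv2.imread("pics/t21.png")[130:265,325:490],(345,282),interpolation=cv2.INTER_CUBIC)
c2=cv2.resize(cv2.imread("pics/s21.png")[145:290,300:450],(455-0,282),interpolation=cv2.INTER_CUBIC)
cv2.imwrite("pics/fin.png",np.vstack([b2,np.hstack([a2,c2])]))
```

```text
[ 448.4  -346.03  273.11] [-1.2  -0.27  0.77]
(465, 620, 3)
```

View pics/fin.png

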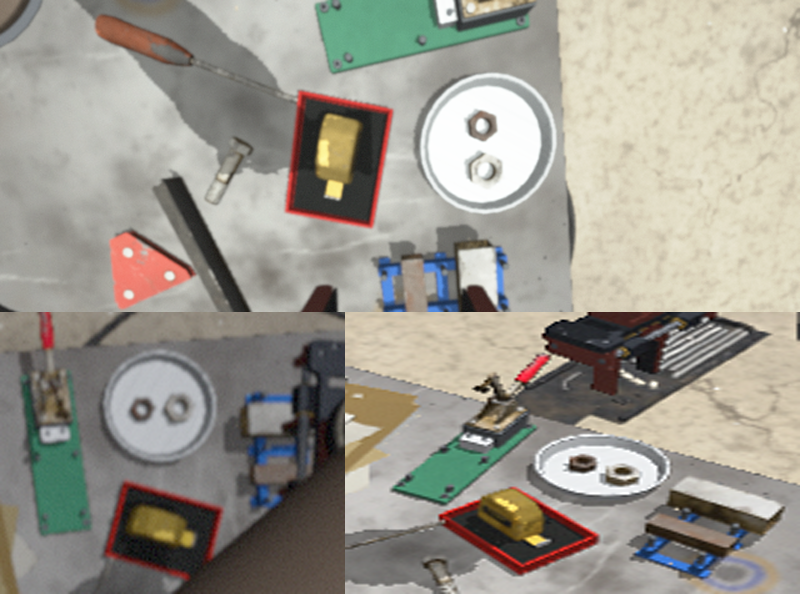

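The final picture shows the tape upright in the tray (337,150), the nuts flat in the dish (483,125) and (484,170), both tubes in their bays, and the lever open. One last numeric check on the small tube's centring: its near edge is at row 256, and the large tube's at 242.

```bash
python3 -c "
from h import *
K,E=cal('w21')
for n,x,d,z in(('small',-35,41,49),('small',-35,45,49),('small',-35,49,49),('large',35,55,64)): print(n,d,proj(K,E,[*cr(x,d),z])*1.25)
im=cv2.imread('pics/w21.png').astype(int)
for u in(322,330,336,378,384): print(u,im[196:216,u].sum(1))
"
```

```text
small 41 [[413.29 262.84]]
small 45 [[412.96 259.46]]
small 49 [[412.63 256.05]]
large 55 [[477.14 248.02]]
322 [335 323 319 316 314 316 310 284 233 154 131 184 282 397 431 439 439 444
 440 428]
330 [349 324 328 330 333 322 295 250 205 192 227 315 431 491 492 480 467 461
 455 451]
336 [492 481 470 464 455 446 392 297 218 212 250 348 432 442 430 419 421 426
 428 429]
378 [263 264 304 453 619 674 677 677 680 678 678 678 676 671 669 658 653 655
 668 669]
384 [197 224 362 556 673 691 686 678 671 672 677 676 671 676 674 672 674 679
 677 677]
```

```bash
python3 -c "
from plant import order
print(order.sign_off())"
```

```text
the job is handed in; nothing more can be done
None
```

The job is handed in at about 59 s of the 144 s allowed: the clamp is fully open, both tubes are in their cradle bays, both nuts lie flat in the dish, and the tape stands upright in the tray.

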